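# Latch the sealing chamber's end cover

### The arm

A 7-joint arm with a two-finger parallel gripper is mounted at the origin on the work surface. World frame = base frame: x ahead of the robot, y to its left, z up, the work surface at z = 0. Lengths are in m, angles in rad, forces in N, time in s.
With the tool pointing down it reaches from about 0.425 to 0.875 m from the base axis. Payload 9.9 kg.
Tool frame: the origin (TCP) lies between the finger pads; the fingertips stand 22 mm ahead of it and the grasp point (between the pads) lies 3 mm ahead of it; x points along the fingers, y is the direction in which the jaws open and shut, and the axes are right-handed (so a half turn about x gives the same grasp; the last joint's range is limited). The gripper opens to 85 mm and grips with 20 to 120 N. Pads are 22 mm wide; open, the fingers measure 114 mm over their backs; the gripper's body (76 mm by 85 mm) begins 54 mm behind the grasp point. The pads swing forward as they close: fully open they stand 13 mm farther back than shut.
Start: joints at [-1.423, 0.576, 0.025, 1.437, -0.015, 1.129, -0.057], TCP at [0.155, 0.657, 0.253] pointing down, gripper open.
Joint ranges: [-2.76, 2.76], [-0.34, 2.15], [-1.52, 1.57], [0.19, 2.46], [-1.09, 4.23], [0.17, 1.99], [-2.82, 2.82]. Speed limits (rad/s): [2.22, 2.22, 3.01, 3.01, 3.14, 3.14, 3.14].

### API

Orientations are given as [roll, pitch, yaw] about the fixed x, y, z axes, in that order (R = Rz(yaw) Ry(pitch) Rx(roll)).
In Python, from cell import ctrl gives the robot as it stands.
- The arm moves only by the tool drive_tool, never from a script. Its arguments are lists of equal length, an entry for each row: "travel": the shift along the tool's x, y, z in cm, a list of three; "twist": the turn, a rotation vector about the tool's x, y, z in rad, a list of three; "gripper": the opening, from 0 (shut) to 1 (fully open). In form: {"travel": [[x, y, z], ...], "twist": [[rx, ry, rz], ...], "gripper": [gripper, ...]}. A call has 1 to 10 rows; each row is the pose to reach, as a shift and turn from the pose commanded when the call began, along the tool's axes at that moment; what a row does not reach only later rows make up. A row lasts 1/12 s, in which the tool goes at most 41.7 mm and 7.16 degrees, less where a joint would pass 70% of its speed; a pose out of reach is approached as far as the arm can. A call with a gripper value outside its range is refused whole. The fingers move at their own pace and stop on an object; "squeeze" is the grip in N (left out, the last holds). Time passes only in rows, so rows that repeat a pose let the fingers close. It gives the time, the measured TCP pose, the force and the opening at its end, in the units of the state.
- ctrl.observe(): the state, without advancing time (a new reading comes with each control period).
- ctrl.capture(name): name is "scene" or "top" or "wrist"; returns the picture (400x640x3 uint8, red, green, blue); there is no depth.
- ctrl.camera_model(name): a dict with "fovy" (degrees; the focal length in pixels is half the picture's height over the tangent of half this angle, whatever the lens; pixels are square), "cx", "cy" (the principal point, pixels), "k1" (the pictures are not rectified: a ray, as slopes to the right and down, at radius r is drawn at 1 + k1 r^2 times it, then the intrinsics apply), "R" (3x3) and "t" (3): a world point X has camera coordinates R X + t. Camera axes: x right, y down, z forward; pixel columns grow to the right and rows downward; lengths in m; the calibration is good to about 2 mm. A picture is of the moment at which its call begins: read the wrist's pose just before it. camera_model takes no time and is no camera call; for the wrist camera it gives the pose at the moment of the call.
- ctrl.close_job(): hands the job in, once; it reports no verdict.
The state is a dict: "clock": time; "joint_pos": joint angles; "joint_vel": joint speeds; "joint_torque": joint torques, N m; "tool_pos": TCP position; "ee_rot": TCP orientation; "ft_force": force on the tool from outside, world axes, zero at the start; "moment": the same for the moment, N m; "width": opening from 0.0 (shut) to 1.0 (fully open).
Only numpy, scipy, OpenCV 4.12 (cv2) and the standard library are available. Lean on these libraries where they do the work, as an engineer would, in place of code of your own. Each camera call takes 0.05 s, during which the arm holds its last target.

### The job

Seal the small chamber: push its blue cover gently home until it just meets the gasket, then swing the folded-back steel claw over and hook it into the slot behind the keeper bar on top of the cover. Then swing the orange lever down over centre until it lies flat and stays latched with the gasket squeezed, without crushing or forcing any part, and leave the other things where they are.

Things in the scene. Friction and masses are not known exactly. Their poses are not given: they have to be found in the camera images.
- chamber: Pale grey sealing chamber, fixed to the bench: box 160 x 110 mm, top 70 mm above the bench, from x -85 to +75 with the gasket on its +x end. Origin at bench level. Its x axis runs level along the latch from the orange handle (-x) to the blue cover (+x), z up, y along the hinge axes. Offsets (x, y, z) below are in mm in this frame.
- cover: Blue end cover, plate 16 (x) x 116 (y) mm, 4 to 64 mm above the bench, sliding only along the chamber's x on rods (friction about 1.5 N). Origin: middle of its inner face at bench level; at x = 75 it just meets the gasket; starts 16 to 30 mm further out. The gasket gives like a spring of about 15 N per mm.
- cover_face (a point): Middle of the cover's outer face, 16 mm outward (+x) of the cover's origin, 45 mm above the bench: where to push the cover.
- keeper (a point): Centre of the keeper: level steel bar 8 mm thick along y on top of the cover, 7 mm outward of the cover's origin, 77 mm above the bench, free for 26 mm between two posts. Behind it (+x) an open slot 11 mm long, its floor at 64 mm, then a back wall 5 mm thick, top at 88 mm. The hook goes into this slot.
- pivot (a point): Lever pivot, fixed at (10, 0, 88); axis along y. With the claw hooked, the gasket resists the lever from about 1.3 down to about 0.25 rad (peak about 0.5 N m near 0.9, some 9 N at the handle); beyond that it snaps home to about -0.02 by itself. Let go earlier, it springs back.
- lever (a joint): Angle of the orange lever (rad): 0 when it lies flat towards -x on its rubber bumper, growing as it swings up (1.57 upright, at most 1.75). Starts at 0.45 to 0.85 and stays where left (friction 0.12 N m). The bumper gives about 1 rad per 21 N m; past -0.09 it is rammed.
- lever_tip (a point): On the lever's upper face, in its middle, 66 mm from the pivot. The handle is orange, 20 mm wide, 5 mm thick, from 25 to 75 mm from the pivot, with a short lip to 82 mm.
- claw: Steel claw arm, 12 mm wide, 6 thick, 96 long. Origin on its pin, carried by the lever at (10 - 21 cos(a), 0, 88 - 21 sin(a)), a = 0.21 - lever angle. Its x axis runs along the arm from pin to hook; z away from the hook side. Hinges freely on the pin, falls by its weight; starts folded back past upright, leaning on the lever (hook end 2.8 rad from its closed position relative to the lever).
- claw_grip (a point): Centre of the black cross roll on the claw, 12 mm in diameter, 26 mm long along y, 55 mm from the pin: pinch it firmly (about 50 N) by its two ends; it spins freely on the claw, so the claw can swing while it is held. Moving it also drags the lever through the pin.
- hook_nose (a point): Lowest point of the hook at the claw's end: 93 mm from the pin along the arm and 15 mm below the arm's middle line. The hook is about 6 mm thick along the arm, its nose is rounded, its inner face leans back a little. With the cover home it drops into the slot when the lever is at about 1.4 to 1.5 rad and the arm slopes some 0.2 rad down.
- reagent: Bystander: amber bottle, 60 mm wide, 130 tall. Origin under it.
- beaker: Bystander: glass beaker, 66 mm wide, 85 tall. Origin under it.
- plates: Bystander: green glass plates 100 x 80 x 12 mm, lying. Origin under them.
- marker: Bystander: white marker with red cap, 112 mm long, 12 thick, lying near the chamber on the robot's side. Origin under it.
- tipbox: Bystander: clear box with green lid, 122 x 87 x 62 mm. Origin under it.
- pot: Bystander: terracotta pot, 100 mm wide, 85 tall. Origin under it.

How it is judged:
On the way, in this order (a step that is already met when the one before it is completed fails the run):
1. the cover is pushed home against the gasket (within 2.5 mm) (x of cover in the frame of chamber below 0.0775 m), for 0.2 s.
2. the hook is down in the slot behind the keeper bar (x of hook_nose in the frame of cover between 0.0085 and 0.02 m and z of hook_nose in the frame of cover below 0.0755 m), for 0.2 s.
At the end, for the whole second after the job is handed in: The hook is in the slot behind the keeper bar and pulls on it with more than 25 N, the lever lies flat (within 0.05 rad) and still, and the gasket is squeezed by more than 2 mm (all of step 2 and value of joint lever below 0.05 rad and velocity of joint lever between -0.1 and 0.1 rad/s and x of cover in the frame of chamber below 0.073 m and contact force between claw and cover above 25 N); the robot touches nothing.
It fails at once if gasket crushed by hand: cover pushed more than 2 mm into it (about 30 N) before the claw is hooked (x of cover in the frame of chamber below 0.073 m and z of hook_nose in the frame of cover above 0.09 m).
It fails at once if claw forced: pressed with more than 20 N against the cover or keeper while its hook is not in the slot (contact force between claw and cover above 20 N and z of hook_nose in the frame of cover above 0.0785 m).
It fails at once if claw or keeper strained: more than 25 N between them while the lever is still up (above 1.3 rad) (contact force between claw and cover above 25 N and value of joint lever above 1.3 rad).
It fails at once if lever rammed more than 0.09 rad into its bumper (about 30 N at the handle) (value of joint lever below -0.09 rad).
It fails at once if a bystander moved more than 25 mm (distance of any of reagent, beaker, plates, marker, tipbox, pot from where it was at the start of the episode above 0.025 m).
It also fails if it takes over 72 s, if anything falls off the work surface, if the arm or the gripper's body presses on something with over 40 N, if the wrist force passes 120 N, or if a joint passes its speed limit or range.

## Working session

There is one attempt and no reset: what is moved stays moved. The work goes in short steps, Python scripts to look and compute and a tool call to move; the robot and the scene stay as the last step left them, time stands still between calls to the robot, and variables do not carry over. Pictures are saved under pics/ and viewed, and the job is handed in when it is done.

Besides the shell and the picture viewer there is one more tool, called after "Request:" as name(argument=value, ...) on one line, values as JSON. drive_tool: Moves the arm, as the interface text tells. Its arguments: {"type":"object","properties":{"travel":{"type":"array","items":{"type":"array","items":{"type":"number"}}},"twist":{"type":"array","items":{"type":"array","items":{"type":"number"}}},"gripper":{"type":"array","items":{"type":"number"}},"squeeze":{"type":"number"}},"required":["travel","twist","gripper"]}

```bash
ls; mkdir -p pics; python3 - <<'E'
from cell import ctrl
import cv2,json
s=ctrl.observe()
for k in s: print(k,s[k])
for n in ["scene","top","wrist"]:
    m=ctrl.camera_model(n);print(n,m)
    cv2.imwrite(f"pics/{n}0.png",ctrl.capture(n)[:,:,::-1])
E
```

```text
pics
clock 0.0
joint_pos [-1.42281753  0.57653612  0.02484221  1.43788595 -0.0149898   1.12901779
 -0.05651839]
joint_vel [ 1.30451553e-03 -1.32740416e-03 -6.26353339e-04  1.52595223e-03
  9.11046873e-04  6.12599087e-05 -6.63564831e-04]
joint_torque [-1.19091379e-03 -7.65780473e+01  2.24998310e+00 -2.85965592e+01
  1.52219884e-02  1.30656766e-02  7.37636896e-06]
tool_pos [0.15495324 0.65655049 0.25244768]
ee_rot [-1.51356624  1.56913369 -1.74532309]
ft_force [0.30902733 0.23307031 0.14264491]
moment [0.01689247 0.01045148 0.03087369]
width 1.001629456293024
scene {'fovy': 55.66619026654188, 'cx': 317.2029966776952, 'cy': 201.53848340630265, 'k1': 0.008342986793849759, 'R': array([[-0.76474009,  0.64433322,  0.00270235],
       [ 0.37206205,  0.44500584, -0.81457942],
       [-0.52606314, -0.6219361 , -0.58004574]]), 't': array([ 0.39415147, -0.14205002,  1.2626565 ])}
top {'fovy': 50.29784065129986, 'cx': 318.9770991343517, 'cy': 198.95275160495086, 'k1': -0.01447763135264606, 'R': array([[-0.01866105, -0.99933804,  0.03122909],
       [-0.98124028,  0.01231079, -0.19239533],
       [ 0.19188351, -0.03423354, -0.98082046]]), 't': array([-0.00239655,  0.5551304 ,  0.97686701])}
wrist {'fovy': 66.0056914478972, 'cx': 320.5375825942385, 'cy': 196.44564846799213, 'k1': -0.05276597314125257, 'R': array([[ 0.23117367,  0.97291106, -0.00167259],
       [ 0.91981984, -0.21799785,  0.32620301],
       [ 0.3170019 , -0.07694803, -0.94529826]]), 't': array([-0.67360743, -0.04098441,  0.38111285])}
```

View pics/scene0.png

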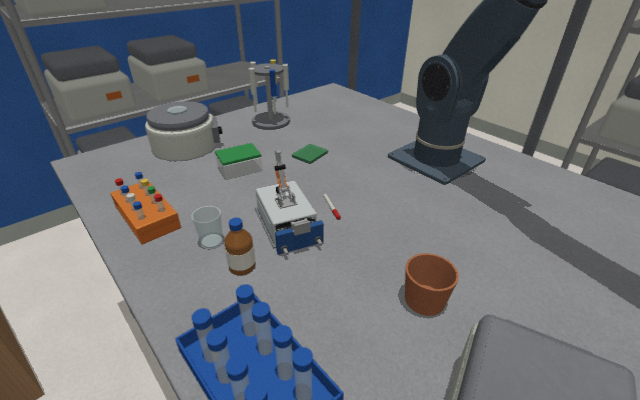

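View pics/top0.png

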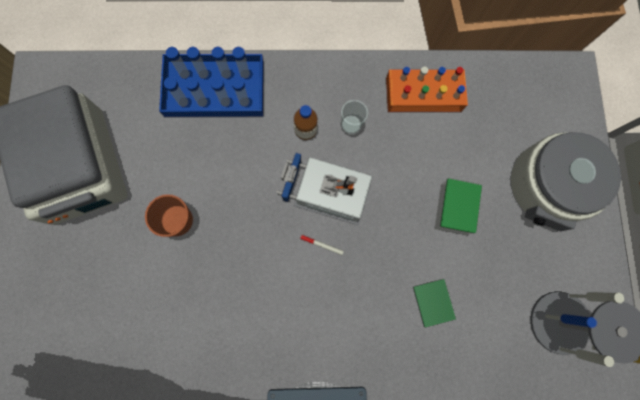

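View pics/wrist0.png

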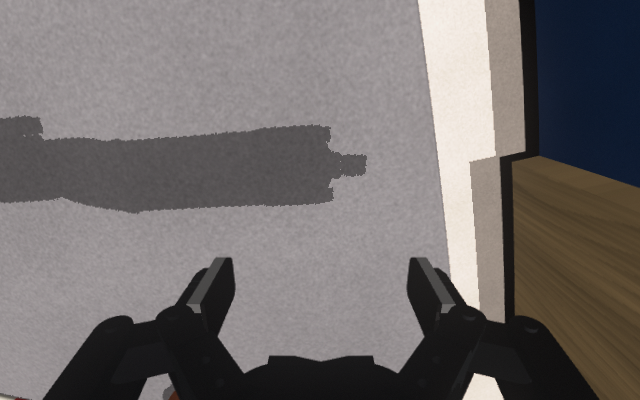

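```bash
cat > h.py <<'E'
import numpy as np, cv2
def K(m): 
    f=200/np.tan(np.radians(m['fovy'])/2); return f
def ray(m,u,v):
    f=K(m); d=np.array([(u-m['cx'])/f,(v-m['cy'])/f]); x=d.copy()
    for _ in range(20): x=d/(1+m['k1']*(x@x))
    R=np.array(m['R']);t=np.array(m['t'])
    return -R.T@t, R.T@np.array([x[0],x[1],1])
def onz(m,u,v,z):
    o,d=ray(m,u,v); return o+d*(z-o[2])/d[2]
def proj(m,X):
    c=np.array(m['R'])@np.array(X)+np.array(m['t']); x=c[:2]/c[2]
    return K(m)*x*(1+m['k1']*(x@x))+[m['cx'],m['cy']]
def tri(*ms):
    A=0;b=0
    for m,u,v in ms:
        o,d=ray(m,u,v); d=d/np.linalg.norm(d); P=np.eye(3)-np.outer(d,d); A=A+P;b=b+P@o
    return np.linalg.solve(A,b)
E
python3 - <<'E'
import cv2
a=cv2.imread('pics/top0.png')[140:260,260:390]; cv2.imwrite('pics/top0z.png',cv2.resize(a,None,fx=5,fy=5,interpolation=cv2.INTER_CUBIC)[:600])
a=cv2.imread('pics/scene0.png')[140:260,240:360]; cv2.imwrite('pics/scene0z.png',cv2.resize(a,None,fx=5,fy=5,interpolation=cv2.INTER_CUBIC))
E
```

```text
(no output)
```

View pics/top0z.png

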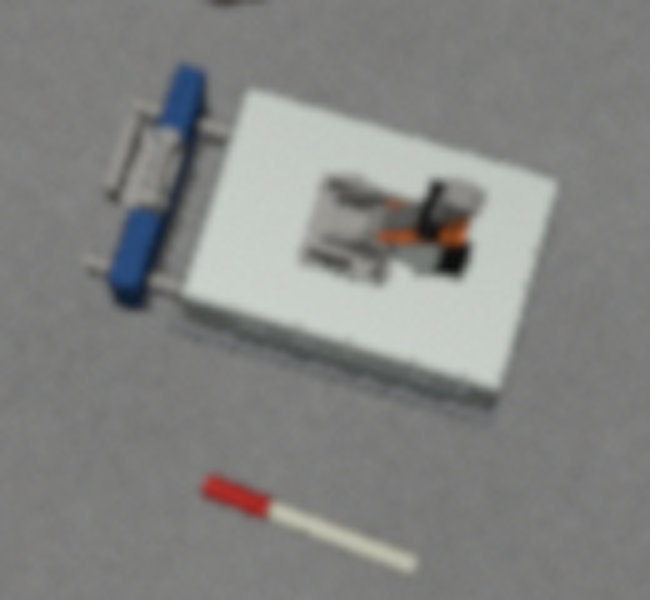

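View pics/scene0z.png

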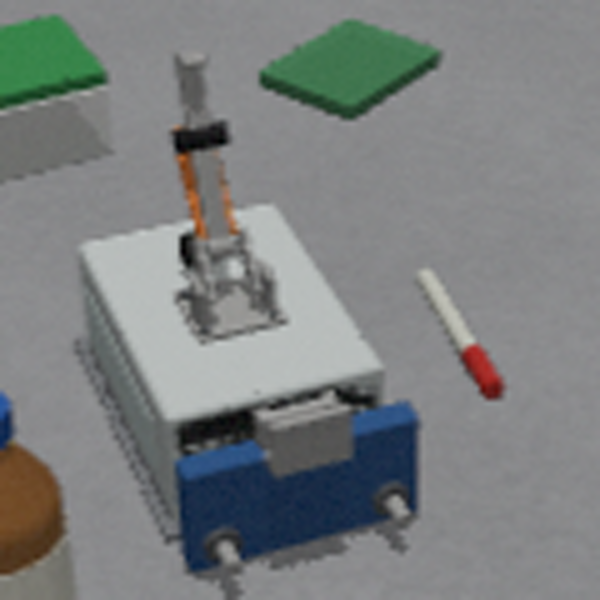

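```bash
python3 - <<'E'
from cell import ctrl
from h import *
T=ctrl.camera_model('top');S=ctrl.camera_model('scene')
np.set_printoptions(precision=4,suppress=True)
for m in (T,S): print('cam',-np.array(m['R']).T@m['t'])
img=cv2.imread('pics/top0.png')
hsv=cv2.cvtColor(img,cv2.COLOR_BGR2HSV)
m=(hsv[...,2]>175)&(hsv[...,1]<45); m=m.astype('uint8')*255
m[:140]=0;m[235:]=0;m[:,:285]=0;m[:,390:]=0
c=max(cv2.findContours(m,cv2.RETR_EXTERNAL,cv2.CHAIN_APPROX_NONE)[0],key=cv2.contourArea)
c=cv2.convexHull(c)
for e in (2,3,4,5):
    q=cv2.approxPolyDP(c,e,True)[:,0]
    print(e,q.tolist())
P=np.array([onz(T,u+0.,v+0.,0.07) for u,v in q]);print(P)
for p in P: print(np.linalg.norm(np.roll(P,1,0)-P,axis=1)); break
for n,u,v in [('+xfar',309.4,158),('+xnear',297.6,199.6),('-xnear',359.2,217.4),('-xfar',371.2,176.4)]:
    print(n,onz(T,u,v,.07))
for n,u,v in [('-xfar',(82)/5+240,243/5+140),('-xnear',274/5+240,207/5+140),('+xnear',382/5+240,362/5+140),('+xfar',162/5+240,418/5+140)]:
    print(n,onz(S,u,v,.07))
print('roll',tri((T,348.6,187),(S,280.2,167.2)))
R=np.array(ctrl.observe()['ee_rot']);
from scipy.spatial.transform import Rotation as Ro
print(Ro.from_euler('xyz',R).as_matrix())
W=ctrl.camera_model('wrist');print('wristcam',-np.array(W['R']).T@W['t'], W['R'][2])
E
```

```text
cam [0.3572 0.0242 1.065 ]
cam [1.0185 0.5945 0.6156]
2 [[310, 159], [370, 177], [359, 216], [297, 197]]
3 [[310, 159], [370, 177], [359, 216], [297, 197]]
4 [[310, 159], [370, 177], [359, 216], [297, 197]]
5 [[310, 159], [370, 177], [359, 216], [297, 197]]
[[ 0.6509  0.0094  0.07  ]
 [ 0.6044 -0.1348  0.07  ]
 [ 0.5095 -0.1046  0.07  ]
 [ 0.5573  0.0417  0.07  ]]
[0.099  0.1516 0.0995 0.154 ]
+xfar [0.6534 0.0108 0.07  ]
+xnear [0.551  0.0403 0.07  ]
-xnear [ 0.5062 -0.105   0.07  ]
-xfar [ 0.6058 -0.1378  0.07  ]
-xfar [ 0.6078 -0.1366  0.07  ]
-xnear [ 0.5098 -0.1003  0.07  ]
+xnear [0.5539 0.0425 0.07  ]
+xfar [0.6587 0.0103 0.07  ]
roll [ 0.566  -0.0764  0.1448]
[[-0.0002  0.2297  0.9733]
 [-0.0012  0.9733 -0.2297]
 [-1.     -0.0013  0.    ]]
wristcam [0.0726 0.6758 0.3726] [ 0.317  -0.0767 -0.9453]
```

Request:
drive_tool(travel=[[0,-3,4],[0,-6,8],[0,-9,12],[0,-12,16],[0,-15,20],[0,-18,24],[0,-21,28],[0,-24,32],[0,-24,32],[0,-24,32]], twist=[[0.1,0,0],[0.2,0,0],[0.3,0,0],[0.4,0,0],[0.5,0,0],[0.6,0,0],[0.7,0,0],[0.8,0,0],[0.8,0,0],[0.8,0,0]], gripper=[0,0,0,0,0,0,0,0,0,0])

```text
clock: 0.98
tool_pos: [0.414, 0.3455, 0.2535]
ee_rot: [0.135, 1.569, -0.902]
ft_force: [-0.0, -0.2, 0.2]
width: 0.003
```

```bash
cat >> h.py <<'E'
from scipy.spatial.transform import Rotation as Ro
O=np.array([.582,-.042]); YAW=1.262
def c2w(p):  # chamber mm -> world m
    p=np.array(p,float)/1000; c,s=np.cos(YAW),np.sin(YAW)
    return np.array([O[0]+c*p[0]-s*p[1],O[1]+s*p[0]+c*p[1],p[2]])
def w2c(X):
    c,s=np.cos(YAW),np.sin(YAW); d=np.array(X[:2])-O
    return np.array([c*d[0]+s*d[1],-s*d[0]+c*d[1],X[2]])*1000
def Rdown(pitch=0):
    # tool x down, tool y = -chamber y, tool z = x cross y
    c,s=np.cos(YAW),np.sin(YAW); x=np.array([0,0,-1.]);y=np.array([s,-c,0]);z=np.cross(x,y)
    M=np.stack([x,y,z],1)
    return Ro.from_rotvec(pitch*np.array([-s,c,0])).as_matrix()@M
def go(s,p,R=None):
    R=Rdown() if R is None else R
    C=Ro.from_euler('xyz',s['ee_rot']).as_matrix()
    d=C.T@(c2w(p)-np.array(s['tool_pos']))*100
    t=Ro.from_matrix(C.T@R).as_rotvec()
    print('now',w2c(s['tool_pos']).round(1),'travel cm',d.round(2),'twist',t.round(3),'F',np.array(s['ft_force']).round(2))
E
cat > st.py <<'E'
import sys
from cell import ctrl
from h import *
a=[float(x) for x in sys.argv[1:]]
go(ctrl.observe(),a[:3],Rdown(a[3] if len(a)>3 else 0))
E
python3 st.py 150 0 250
```

```text
now [318.2 277.8 253.5] travel cm [ 0.41  5.92 31.93] twist [ 0.843  0.002 -0.001] F [-0.04 -0.2   0.22]
```

Request:
drive_tool(travel=[[0,0.7,4],[0,1.4,8],[0,2.1,12],[0,2.8,16],[0,3.5,20],[0,4.2,24],[0,5,28],[0,5.9,32],[0,5.9,32],[0,5.9,32]], twist=[[0.1,0,0],[0.2,0,0],[0.3,0,0],[0.4,0,0],[0.5,0,0],[0.6,0,0],[0.7,0,0],[0.8,0,0],[0.843,0,0],[0.843,0,0]], gripper=[0,0,0,0,0,0,0,0,0,0])

```text
clock: 1.82
tool_pos: [0.6273, 0.1024, 0.2527]
ee_rot: [0.198, 1.569, -1.684]
ft_force: [-0.9, 0.9, 0.5]
width: 0.001
```

```bash
cat > cap.py <<'E'
import sys,cv2,pickle
from cell import ctrl
for a in sys.argv[1:]:
    n,t=a.split(':'); m=ctrl.camera_model(n); im=ctrl.capture(n)[:,:,::-1]
    cv2.imwrite(f'pics/{n}{t}.png',im); pickle.dump(m,open(f'pics/{n}{t}.pkl','wb'))
E
python3 cap.py wrist:1 ; python3 st.py 150 0 250
```

```text
now [153.2   2.3 252.6] travel cm [0.26 0.23 0.32] twist [0.004 0.001 0.001] F [ 0.63  0.68 -0.11]
```

View pics/wrist1.png

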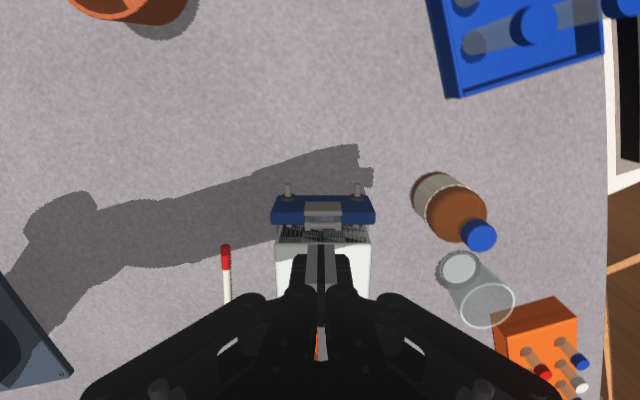

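```bash
python3 - <<'E'
import pickle
from h import *
a=cv2.imread('pics/wrist1.png')[170:310,250:400]; cv2.imwrite('pics/w1z.png',cv2.resize(a,None,fx=4,fy=4,interpolation=cv2.INTER_CUBIC))
E
```

```text
(no output)
```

View pics/w1z.png

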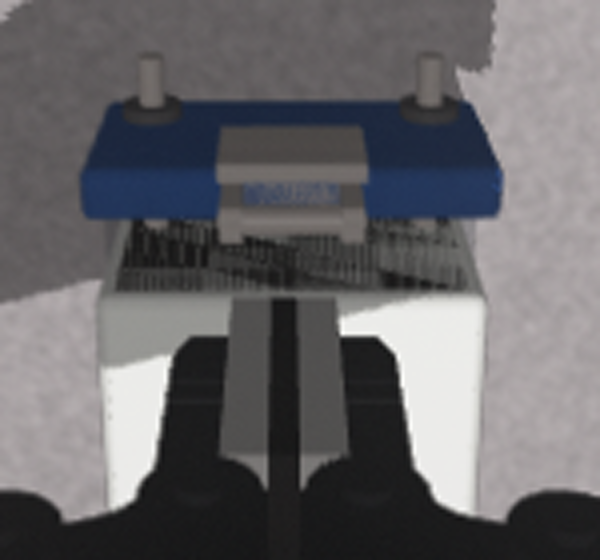

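```bash
python3 - <<'E'
import pickle
from h import *
W=pickle.load(open('pics/wrist1.pkl','rb'))
np.set_printoptions(precision=1,suppress=True)
print('cam',w2c(-np.array(W['R']).T@W['t']))
def z(n,u,v,h): print(n,w2c(onz(W,u/4+250,v/4+170,h/1000)))
z('ch L',100,295,70);z('ch R',485,295,70)
z('cov inL',83,216,64);z('cov inR',500,216,64)
z('cov outL',86,170,64);z('cov outR',498,170,64)
z('wall outL',217,163,88);z('wall outR',368,163,88)
z('wall inL',220,183,88);z('wall inR',366,183,88)
z('keeper',293,210,81);z('keep',293,232,81)
for n,u,v in [('bottle top',481,236),]: print(n,w2c(onz(W,u,v,.13)))
print('bottle base',w2c(onz(W,432,195,0)));print('beaker',w2c(onz(W,488,305,.085)))
E
```

```text
cam [235.4   0.8 372.5]
ch L [75.2 51.6 70. ]
ch R [ 74.8 -54.4  70. ]
cov inL [96.3 56.  64. ]
cov inR [ 95.9 -58.4  64. ]
cov outL [109.9  54.4  64. ]
cov outR [109.5 -57.1  64. ]
wall outL [121.4  17.5  88. ]
wall outR [121.3 -20.1  88. ]
wall inL [116.   16.8  88. ]
wall inR [115.9 -19.7  88. ]
keeper [105.5  -1.5  81. ]
keep [99.3 -1.5 81. ]
bottle top [ 113.4 -141.1  130. ]
bottle base [ 107.3 -142.2    0. ]
beaker [   1.7 -192.1   85. ]
```

```bash
sed -i 's/O=np.array(\[.582,-.042\])/O=np.array([.5833,-.0424])/' h.py; python3 st.py 140 0 94
```

```text
now [153.2   3.7 252.6] travel cm [15.86  0.38  1.31] twist [0.004 0.001 0.001] F [ 0.63  0.68 -0.11]
```

Request:
drive_tool(travel=[[3,0.1,0.1],[6,0.2,0.2],[9,0.3,0.2],[12,0.3,0.3],[14,0.3,0.3],[15.5,0.3,0.3],[15.8,0.3,0.3],[15.8,0.3,0.3],[15.8,0.3,0.3]], twist=[[0,0,0],[0,0,0],[0,0,0],[0,0,0],[0,0,0],[0,0,0],[0,0,0],[0,0,0],[0,0,0]], gripper=[0,0,0,0,0,0,0,0,0])

```text
clock: 2.62
tool_pos: [0.6283, 0.1026, 0.0961]
ee_rot: [2.535, 1.57, 0.662]
ft_force: [-0.2, -0.4, -1.1]
width: -0.001
```

```bash
python3 st.py 134 0 94;python3 cap.py wrist:2
```

```text
now [151.8   1.2  96.1] travel cm [0.21 0.11 1.78] twist [ 0.007 -0.001 -0.   ] F [-0.22 -0.4  -1.07]
```

View pics/wrist2.png

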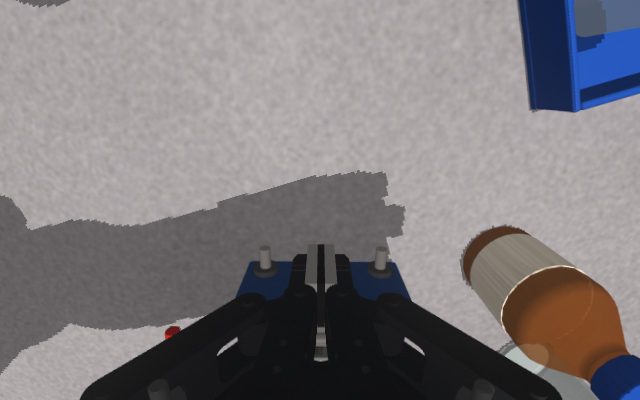

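Request:
drive_tool(travel=[[0.2,0.1,0.4],[0.2,0.1,0.8],[0.2,0.1,1.2],[0.2,0.1,1.6],[0.2,0.1,1.8],[0.2,0.1,2.0],[0.2,0.1,2.2],[0.2,0.1,2.4],[0.2,0.1,2.6],[0.2,0.1,2.6]], twist=[[0,0,0],[0,0,0],[0,0,0],[0,0,0],[0,0,0],[0,0,0],[0,0,0],[0,0,0],[0,0,0],[0,0,0]], gripper=[0,0,0,0,0,0,0,0,0,0])

```text
clock: 3.5
tool_pos: [0.6213, 0.0762, 0.0933]
ee_rot: [0.472, 1.571, -1.403]
ft_force: [0.1, 1.9, 0.1]
width: -0.002
```

```bash
python3 st.py 116 0 94; python3 cap.py scene:3; python3 - <<'E'
import cv2
a=cv2.imread('pics/scene3.png')[140:260,240:360]; cv2.imwrite('pics/scene3z.png',cv2.resize(a,None,fx=5,fy=5,interpolation=cv2.INTER_CUBIC))
E
```

```text
now [124.5  -0.2  93.3] travel cm [-0.07 -0.02  0.85] twist [ 0.004  0.    -0.   ] F [0.1  1.91 0.15]
```

View pics/scene3z.png

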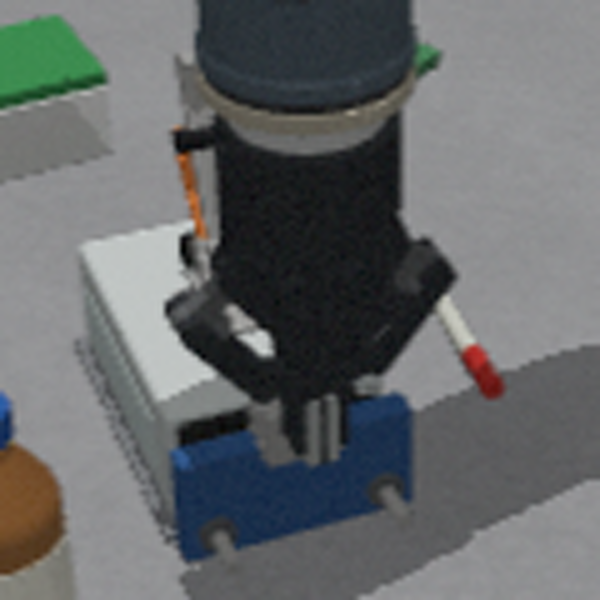

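Request:
drive_tool(travel=[[0,0,0.15],[0,0,0.3],[0,0,0.45],[0,0,0.6],[0,0,0.7],[0,0,0.8],[0,0,0.85],[0,0,0.85]], twist=[[0,0,0],[0,0,0],[0,0,0],[0,0,0],[0,0,0],[0,0,0],[0,0,0],[0,0,0]], gripper=[0,0,0,0,0,0,0,0])

```text
clock: 4.22
tool_pos: [0.6187, 0.0683, 0.0932]
ee_rot: [-0.876, 1.57, -2.751]
ft_force: [-0.3, 1.8, -0.4]
width: -0.001
```

Request:
drive_tool(travel=[[0,0,0.05],[0,0,0.1],[0,0,0.1]], twist=[[0,0,0],[0,0,0],[0,0,0]], gripper=[0,0,0])

```text
clock: 4.47
tool_pos: [0.6184, 0.0675, 0.0932]
ee_rot: [-1.18, 1.571, -3.055]
ft_force: [-0.0, 1.4, 0.2]
width: -0.004
```

```bash
python3 st.py 113 0 94
```

```text
now [ 1.154e+02 -1.000e-01  9.320e+01] travel cm [-0.08 -0.01  0.24] twist [0.005 0.    0.   ] F [-0.03  1.4   0.21]
```

Request:
drive_tool(travel=[[0,0,0.05],[0,0,0.1],[0,0,0.1]], twist=[[0,0,0],[0,0,0],[0,0,0]], gripper=[0,0,0])

```text
clock: 4.72
tool_pos: [0.6181, 0.0665, 0.0933]
ee_rot: [-1.086, 1.571, -2.96]
ft_force: [0.1, 1.6, 0.4]
width: 0.0
```

Request:
drive_tool(travel=[[0,0,0.05],[0,0,0.05]], twist=[[0,0,0],[0,0,0]], gripper=[0,0])

```text
clock: 4.88
tool_pos: [0.618, 0.066, 0.0933]
ee_rot: [-0.904, 1.571, -2.779]
ft_force: [0.1, 1.1, -0.4]
width: -0.004
```

Request:
drive_tool(travel=[[0,0,0.05],[0,0,0.05]], twist=[[0,0,0],[0,0,0]], gripper=[0,0])

```text
clock: 5.05
tool_pos: [0.6178, 0.0656, 0.0932]
ee_rot: [-0.934, 1.571, -2.809]
ft_force: [0.4, 1.9, -0.8]
width: -0.001
```

Request:
drive_tool(travel=[[0,0,0.05],[0,0,0.05]], twist=[[0,0,0],[0,0,0]], gripper=[0,0])

```text
clock: 5.22
tool_pos: [0.6177, 0.0651, 0.0933]
ee_rot: [-0.987, 1.571, -2.862]
ft_force: [-0.4, 1.7, -1.2]
width: -0.001
```

Request:
drive_tool(travel=[[0,0,0.05],[0,0,0.05]], twist=[[0,0,0],[0,0,0]], gripper=[0,0])

```text
clock: 5.38
tool_pos: [0.6176, 0.0646, 0.0933]
ee_rot: [-0.564, 1.571, -2.439]
ft_force: [0.0, 2.0, -0.5]
width: -0.002
```

```bash
python3 st.py 113 0 94
```

```text
now [ 1.124e+02 -1.000e-01  9.330e+01] travel cm [-0.07 -0.01 -0.06] twist [0.005 0.    0.   ] F [ 0.01  2.01 -0.46]
```

Request:
drive_tool(travel=[[0,0,0.05],[0,0,0.05]], twist=[[0,0,0],[0,0,0]], gripper=[0,0])

```text
clock: 5.55
tool_pos: [0.6174, 0.0642, 0.0933]
ee_rot: [-1.432, 1.571, 2.976]
ft_force: [0.2, 0.8, -1.0]
width: 0.002
```

Request:
drive_tool(travel=[[0,0,0.05],[0,0,0.05]], twist=[[0,0,0],[0,0,0]], gripper=[0,0])

```text
clock: 5.72
tool_pos: [0.6174, 0.0641, 0.0933]
ee_rot: [-3.123, 1.57, 1.285]
ft_force: [-0.3, 2.6, -1.1]
width: 0.0
```

Request:
drive_tool(travel=[[0,0,0.03],[0,0,0.03]], twist=[[0,0,0],[0,0,0]], gripper=[0,0])

```text
clock: 5.88
tool_pos: [0.6174, 0.064, 0.0933]
ee_rot: [3.119, 1.57, 1.244]
ft_force: [0.0, 5.0, -1.0]
width: 0.001
```

```bash
python3 st.py 113 0 94;python3 cap.py wrist:4 top:4
```

```text
now [ 1.117e+02 -1.000e-01  9.330e+01] travel cm [-0.07 -0.01 -0.13] twist [ 0.005 -0.001 -0.   ] F [ 0.05  4.98 -0.99]
```

View pics/wrist4.png

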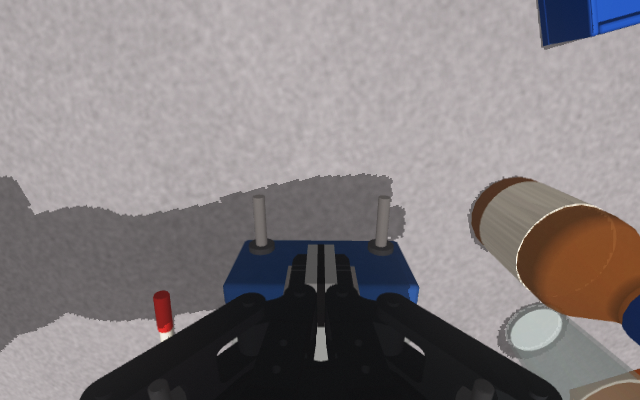

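Request:
drive_tool(travel=[[0,0,0.02],[0,0,0.02],[0,0,0.02],[0,0,0],[0,0,-1],[0,0,-2],[-2,0,-3],[-6,0,-4],[-10,0,-4],[-14,0,-4]], twist=[[0,0,0],[0,0,0],[0,0,0],[0,0,0],[0,0,0],[0,0,0],[0,0,0],[0,0,0],[0,0,0],[0,0,0]], gripper=[0,0,0,0,0,0,0,0.4,0.7,0.7])

```text
clock: 6.82
tool_pos: [0.6292, 0.1028, 0.2347]
ee_rot: [-0.25, 1.569, -2.124]
ft_force: [0.5, -0.2, -0.2]
width: 0.419
```

```bash
python3 st.py 70 0 260;python3 cap.py wrist:5 scene:5 top:5; python3 - <<'E'
import cv2
a=cv2.imread('pics/scene5.png')[140:260,240:360]; cv2.imwrite('pics/scene5z.png',cv2.resize(a,None,fx=5,fy=5,interpolation=cv2.INTER_CUBIC))
E
```

```text
now [152.2   0.4 234.7] travel cm [-2.52 -0.01  8.23] twist [0.006 0.001 0.   ] F [ 0.48 -0.21 -0.24]
```

View pics/wrist5.png

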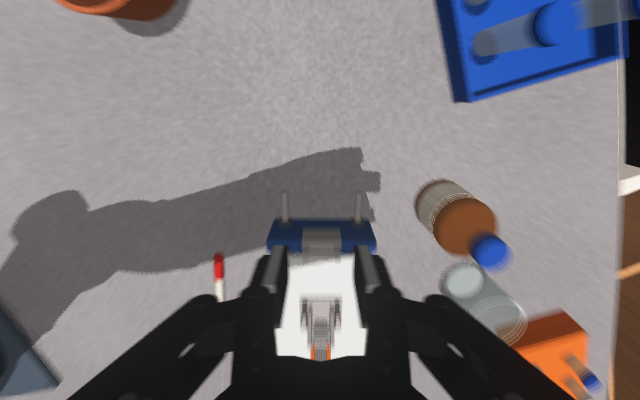

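View pics/scene5z.png

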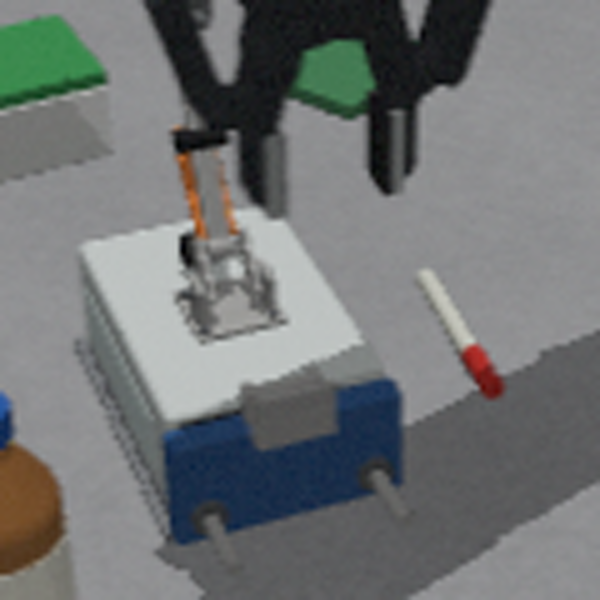

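Request:
drive_tool(travel=[[-0.8,0,3],[-1.6,0,6],[-2.5,0,9],[-3.5,0,12],[-4.0,0,14],[-4,0,14],[-4,0,14]], twist=[[0.003,0,0],[0.005,0,0],[0.005,0,0],[0.005,0,0],[0.005,0,0],[0.005,0,0],[0.005,0,0]], gripper=[1,1,1,1,1,1,1])

```text
clock: 7.55
tool_pos: [0.5869, -0.033, 0.2729]
ee_rot: [-0.798, 1.57, -2.68]
ft_force: [-0.3, 1.4, 0.9]
width: 1.003
```

```bash
python3 st.py 0 0 270;python3 cap.py wrist:6
```

```text
now [ 10.1  -0.6 272.9] travel cm [ 0.29 -0.05  1.01] twist [-0.003  0.001  0.001] F [-0.33  1.39  0.92]
```

View pics/wrist6.png

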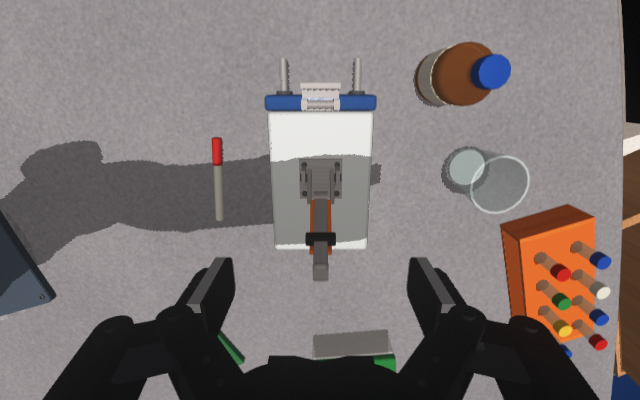

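```bash
cat >> h.py <<'E'
def ik(rx,rz):  # roll position chamber mm -> L, theta
    from scipy.optimize import fsolve
    def f(v):
        L,t=v;a=.21-L
        return [10-21*np.cos(a)+55*np.cos(t)-rx, 88-21*np.sin(a)+55*np.sin(t)-rz]
    return fsolve(f,[.65,2.1])
def fk(L,t,d=55,h=0):
    a=.21-L
    return np.array([10-21*np.cos(a)+d*np.cos(t)+h*np.sin(t),88-21*np.sin(a)+d*np.sin(t)-h*np.cos(t)])
E
python3 - <<'E'
import pickle
from h import *
np.set_printoptions(precision=2,suppress=True)
W=pickle.load(open('pics/wrist6.pkl','rb'));S=pickle.load(open('pics/scene5.pkl','rb'));T=pickle.load(open('pics/top5.pkl','rb'))
im=cv2.imread('pics/wrist6.png');g=im.max(2)
m=(g<45).astype('uint8');m[:228]=0;m[252:]=0;m[:,:300]=0;m[:,342:]=0
ys,xs=np.nonzero(m);cu,cv_=(xs.min()+xs.max())/2,(ys.min()+ys.max())/2;print(xs.min(),xs.max(),ys.min(),ys.max())
im=cv2.imread('pics/scene0.png');g=im.max(2)
m=(g<45).astype('uint8');m[:160]=0;m[175:]=0;m[:,:270]=0;m[:,292:]=0
ys,xs=np.nonzero(m);su,sv=(xs.min()+xs.max())/2,(ys.min()+ys.max())/2;print(xs.min(),xs.max(),ys.min(),ys.max())
X=tri((W,cu,cv_),(S,su,sv));p=w2c(X);print('roll',p,proj(W,X)-[cu,cv_],proj(S,X)-[su,sv])
print(ik(p[0],p[2]))
# check chamber/cover alignments
for n,u,v,h in [('ch+L',270,111,70),('ch+R',373,111,70),('wall top c',320.5,85,88),('keeper',320.5,108,81)]: print(n,w2c(onz(W,u,v,h/1000)))
# wrist ray intersect y plane of chamber
o,d=ray(W,cu,cv_)
for z in (.135,.14,.145,.15): print(w2c(o+d*(z-o[2])/d[2]), ik(*(w2c(o+d*(z-o[2])/d[2])[[0,2]])))
a=cv2.imread('pics/wrist6.png')[50:300,240:400]; cv2.imwrite('pics/w6z.png',cv2.resize(a,None,fx=2.4*1.5,fy=2.4,interpolation=cv2.INTER_CUBIC))
E
```

```text
306 334 233 244
275 284 165 170
roll [-29.38  -0.27 150.52] [1.   0.46] [0.39 0.06]
[0.83 1.99]
ch+L [74.33 51.19 70.  ]
ch+R [ 73.9 -53.6  70. ]
wall top c [98.83 -0.32 88.  ]
keeper [77.53 -0.22 81.  ]
[-36.8    0.68 135.  ] [0.14 2.06]
[-34.27   0.66 140.  ] [0.32 2.01]
[-31.73   0.63 145.  ] [0.52 1.98]
[-29.2    0.61 150.  ] [0.78 1.97]
```

View pics/w6z.png

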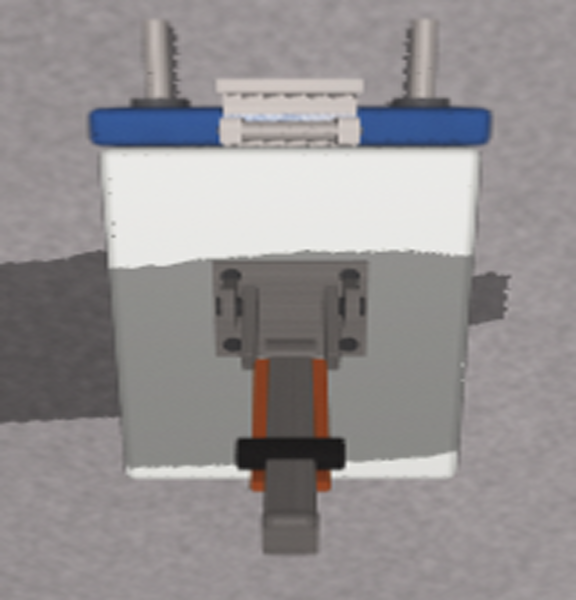

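Request:
drive_tool(travel=[[0,0,2],[0,-0.1,4],[3,-0.1,4],[6,-0.1,4],[8,-0.1,4],[10,-0.1,4],[11,-0.1,4],[11.8,-0.1,4],[11.8,-0.1,4],[11.8,-0.1,4]], twist=[[-0.003,0,0],[-0.003,0,0],[-0.003,0,0],[-0.003,0,0],[-0.003,0,0],[-0.003,0,0],[-0.003,0,0],[-0.003,0,0],[-0.003,0,0],[-0.003,0,0]], gripper=[0.7,0.7,0.7,0.7,0.7,0.7,0.7,0.7,0.7,0.7], squeeze=50)

```text
clock: 8.43
tool_pos: [0.5745, -0.0694, 0.1555]
ee_rot: [-0.383, 1.571, -2.259]
ft_force: [0.3, -0.1, 0.4]
width: 0.693
```

```bash
python3 st.py -29.5 0.3 155;python3 cap.py wrist:7 scene:7; python3 - <<'E'
import cv2
a=cv2.imread('pics/scene7.png')[110:250,220:360]; cv2.imwrite('pics/scene7z.png',cv2.resize(a,None,fx=4.2,fy=4.2,interpolation=cv2.INTER_CUBIC))
E
```

```text
now [-2.840e+01  1.000e-01  1.555e+02] travel cm [ 0.05 -0.02  0.11] twist [0.003 0.    0.   ] F [ 0.25 -0.14  0.35]
```

View pics/wrist7.png

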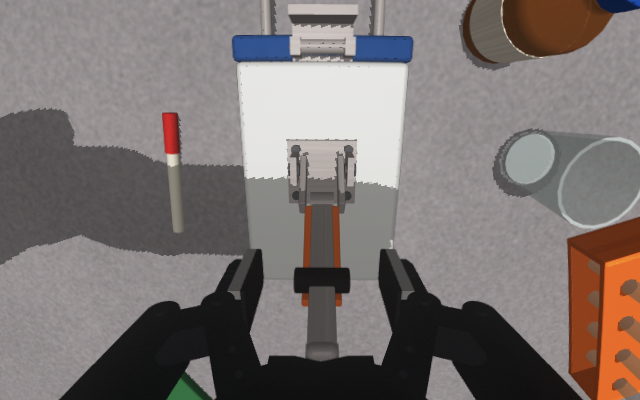

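View pics/scene7z.png

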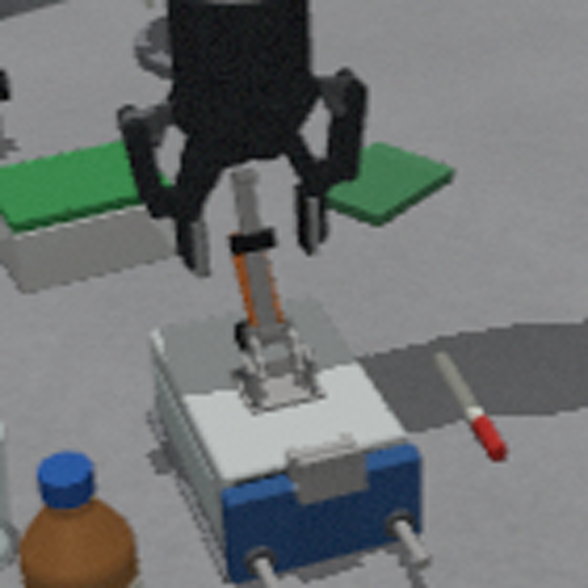

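```bash
python3 - <<'E'
import pickle
from h import *
W=pickle.load(open('pics/wrist6.pkl','rb'));V=pickle.load(open('pics/wrist7.pkl','rb'));S=pickle.load(open('pics/scene5.pkl','rb'))
for q in [((W,320,238.5),(V,321.5,280)),((V,321.5,280),(S,279.5,167.5)),((W,320,238.5),(V,321.5,280),(S,279.5,167.5))]:
    p=w2c(tri(*q));print(p.round(1),ik(p[0],p[2]).round(2))
E
```

```text
[-26.3   0.4 155.7] [1.29 2.06]
[-30.6  -0.4 149.9] [0.83 2.01]
[-2.970e+01 -1.000e-01  1.504e+02] [0.83 1.99]h.py:43: RuntimeWarning: The iteration is not making good progress, as measured by the 
 improvement from the last ten iterations.
  return fsolve(f,[.65,2.1])
```

Request:
drive_tool(travel=[[0,0,0.1],[0,0,0.1],[0,0,0.1],[0,0,0.1],[0,0,0.1],[0,0,0.1],[0,0,0.1],[0,0,0.1]], twist=[[0,0,0],[0,0,0],[0,0,0],[0,0,0],[0,0,0],[0,0,0],[0,0,0],[0,0,0]], gripper=[0.4,0.2,0.1,0,0,0,0,0], squeeze=50)

```text
clock: 9.2
tool_pos: [0.5743, -0.0713, 0.1558]
ee_rot: [1.374, 1.57, -0.504]
ft_force: [-0.3, -2.2, 5.0]
width: 0.287
```

```bash
python3 st.py -29.5 0.3 155;python3 cap.py wrist:8 scene:8; python3 - <<'E'
import cv2
a=cv2.imread('pics/scene8.png')[110:250,220:360]; cv2.imwrite('pics/scene8z.png',cv2.resize(a,None,fx=4.2,fy=4.2,interpolation=cv2.INTER_CUBIC))
E
```

```text
now [-30.3  -0.2 155.8] travel cm [ 0.08 -0.05 -0.08] twist [ 0.002  0.    -0.001] F [-0.31 -2.19  5.04]
```

View pics/wrist8.png

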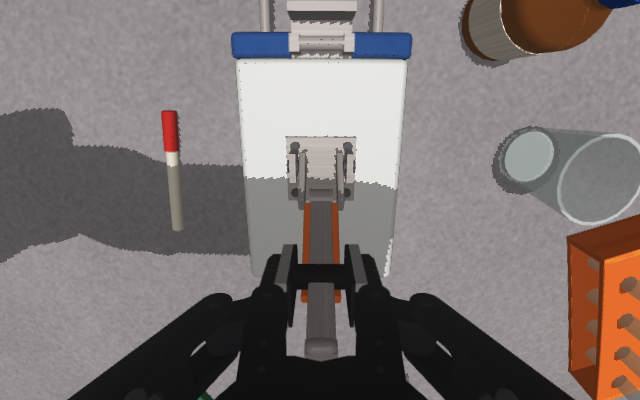

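View pics/scene8z.png

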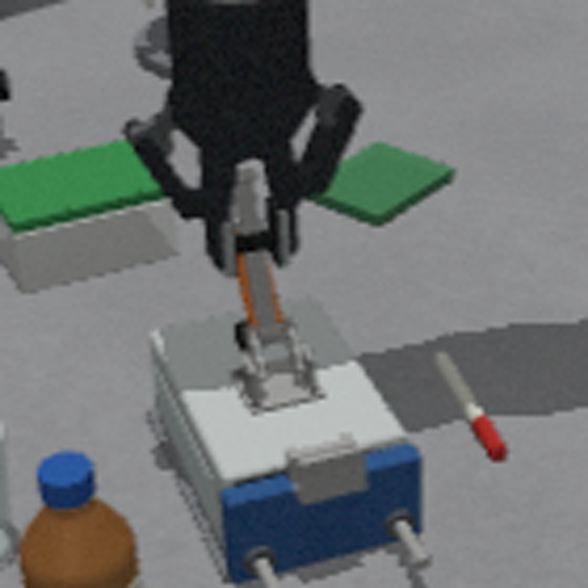

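```bash
cat > plan.py <<'E'
import sys
from h import *
from scipy.optimize import fsolve
np.set_printoptions(precision=2,suppress=True)
def nose_ik(nx,nz):
    return fsolve(lambda v: fk(v[0],v[1],93,15)-[nx,nz],[1.3,-.1])
if __name__=='__main__':
    r0=fk(.82,1.98)
    print(r0)
    way=[(.85,1.88),(.9,1.75),(.95,1.6),(1.,1.45),(1.05,1.3),(1.08,1.15),(1.1,1.0),(1.1,.85),(1.1,.7),(1.1,.55),(1.1,.4),(1.1,.3)]
    def show(L,t):
        r=fk(L,t);n=fk(L,t,93,15); d=r-r0
        print(f'L {L:.2f} th {t:.2f} roll {r} nose {n} travel x {-d[1]/10:.2f} z {-d[0]/10:.2f}')
    for w in way: show(*w)
    for z in (106,102,98,94,90,86,82,78,74,71,69): show(*nose_ik(91.5,z))
E
python3 plan.py
```

```text
[-29.1  150.49]
L 0.85 th 1.88 roll [-23.58 152.93] nose [-20.86 193.7 ] travel x -0.24 z -0.55
L 0.90 th 1.75 roll [-16.   155.49] nose [ -8.01 195.55] travel x -0.50 z -1.31
L 0.95 th 1.60 roll [ -7.11 157.14] nose [  6.77 195.56] travel x -0.66 z -2.20
L 1.00 th 1.45 roll [  1.85 157.52] nose [ 21.32 193.43] travel x -0.70 z -3.09
L 1.05 th 1.30 roll [ 10.7  156.63] nose [ 35.31 189.24] travel x -0.61 z -3.98
L 1.08 th 1.15 roll [ 18.93 154.25] nose [ 48.14 182.81] travel x -0.38 z -4.80
L 1.10 th 1.00 roll [ 26.5 150.6] nose [ 59.65 174.47] travel x -0.01 z -5.56
L 1.10 th 0.85 roll [ 33.08 145.64] nose [ 69.43 164.29] travel x 0.49 z -6.22
L 1.10 th 0.70 roll [ 38.85 139.75] nose [ 77.58 152.76] travel x 1.07 z -6.79
L 1.10 th 0.55 roll [ 43.67 133.07] nose [ 83.91 140.14] travel x 1.74 z -7.28
L 1.10 th 0.40 roll [ 47.44 125.74] nose [ 88.28 126.72] travel x 2.48 z -7.65
L 1.10 th 0.30 roll [ 49.33 120.57] nose [ 90.06 117.47] travel x 2.99 z -7.84
L 1.13 th 0.17 roll [ 51.48 114.22] nose [ 91.5 106. ] travel x 3.63 z -8.06
L 1.13 th 0.13 roll [ 51.87 111.92] nose [ 91.5 102. ] travel x 3.86 z -8.10
L 1.15 th 0.09 roll [ 52.35 109.66] nose [91.5 98. ] travel x 4.08 z -8.14
L 1.17 th 0.04 roll [ 52.92 107.44] nose [91.5 94. ] travel x 4.30 z -8.20
L 1.21 th -0.01 roll [ 53.6  105.26] nose [91.5 90. ] travel x 4.52 z -8.27
L 1.26 th -0.06 roll [ 54.4 103.1] nose [91.5 86. ] travel x 4.74 z -8.35
L 1.32 th -0.11 roll [ 55.31 100.95] nose [91.5 82. ] travel x 4.95 z -8.44
L 1.39 th -0.16 roll [56.33 98.78] nose [91.5 78. ] travel x 5.17 z -8.54
L 1.47 th -0.21 roll [57.45 96.58] nose [91.5 74. ] travel x 5.39 z -8.65
L 1.54 th -0.25 roll [58.35 94.88] nose [91.5 71. ] travel x 5.56 z -8.75
L 1.59 th -0.27 roll [58.98 93.73] nose [91.5 69. ] travel x 5.68 z -8.81
```

Request:
drive_tool(travel=[[-0.12,0,-0.28],[-0.24,0,-0.55],[-0.37,0,-0.93],[-0.5,0,-1.31],[-0.58,0,-1.75],[-0.66,0,-2.2],[-0.69,0,-2.65],[-0.7,0,-3.09],[-0.7,0,-3.09]], twist=[[0,0,0],[0,0,0],[0,0,0],[0,0,0],[0,0,0],[0,0,0],[0,0,0],[0,0,0],[0,0,0]], gripper=[0,0,0,0,0,0,0,0,0])

```text
clock: 10.05
tool_pos: [0.5839, -0.0399, 0.1617]
ee_rot: [1.001, 1.57, -0.875]
ft_force: [5.5, -1.5, -6.1]
width: 0.286
```

```bash
python3 st.py 0.85 0 162.5;python3 cap.py wrist:9 scene:9; python3 - <<'E'
import cv2
a=cv2.imread('pics/scene9.png')[110:250,220:360]; cv2.imwrite('pics/scene9z.png',cv2.resize(a,None,fx=4.2,fy=4.2,interpolation=cv2.INTER_CUBIC))
E
```

```text
now [  2.6   0.2 161.7] travel cm [-0.08  0.02  0.17] twist [ 0.004  0.    -0.   ] F [ 5.47 -1.54 -6.1 ]
```

View pics/wrist9.png

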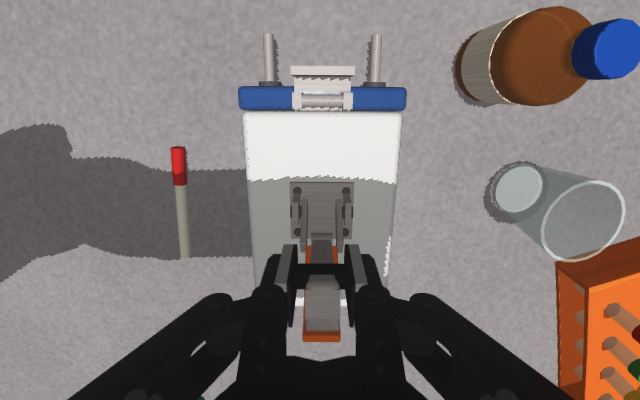

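View pics/scene9z.png

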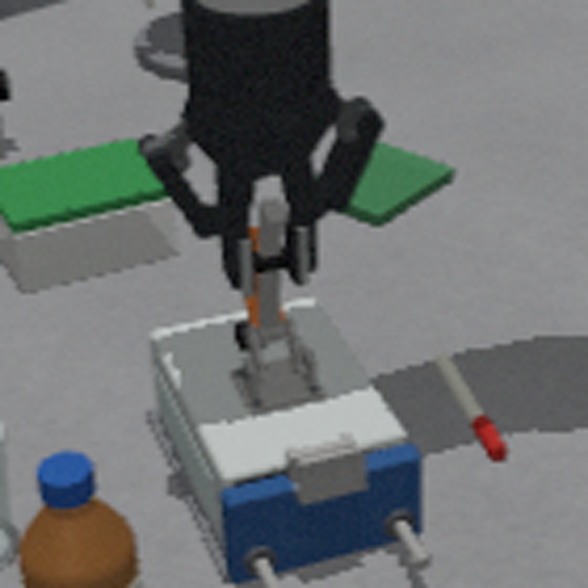

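Request:
drive_tool(travel=[[0.02,0.02,-0.45],[0.09,0.03,-0.89],[0.2,0.03,-1.3],[0.32,0.03,-1.71],[0.5,0.03,-2.1],[0.69,0.03,-2.47],[0.92,0.03,-2.8],[1.19,0.03,-3.13],[1.47,0.03,-3.42],[1.77,0.03,-3.7]], twist=[[0,0,0],[0,0,0],[0,0,0],[0,0,0],[0,0,0],[0,0,0],[0,0,0],[0,0,0],[0,0,0],[0,0,0]], gripper=[0,0,0,0,0,0,0,0,0,0])

```text
clock: 10.98
tool_pos: [0.5947, -0.0066, 0.1442]
ee_rot: [0.151, 1.569, -1.726]
ft_force: [2.5, -6.5, -4.5]
width: 0.289
```

Request:
drive_tool(travel=[[0.33,0,-0.25],[0.67,0,-0.49],[1.04,0,-0.68],[1.41,0,-0.86],[1.67,0,-0.96],[1.92,0,-1.05],[1.92,0,-1.05],[1.92,0,-1.05]], twist=[[0,0,0],[0,0,0],[0,0,0],[0,0,0],[0,0,0],[0,0,0],[0,0,0],[0,0,0]], gripper=[0,0,0,0,0,0,0,0])

```text
clock: 11.65
tool_pos: [0.5978, 0.003, 0.1252]
ee_rot: [0.211, 1.569, -1.666]
ft_force: [3.2, -5.4, -2.0]
width: 0.289
```

```bash
python3 st.py 48.3 0 125.6;python3 cap.py wrist:10 scene:10; python3 - <<'E'
import cv2
a=cv2.imread('pics/scene10.png')[110:250,220:360]; cv2.imwrite('pics/scene10z.png',cv2.resize(a,None,fx=4.2,fy=4.2,interpolation=cv2.INTER_CUBIC))
E
```

```text
now [ 4.770e+01 -1.000e-01  1.252e+02] travel cm [-0.04 -0.01 -0.06] twist [ 0.002  0.002 -0.   ] F [ 3.18 -5.42 -1.97]
```

View pics/wrist10.png

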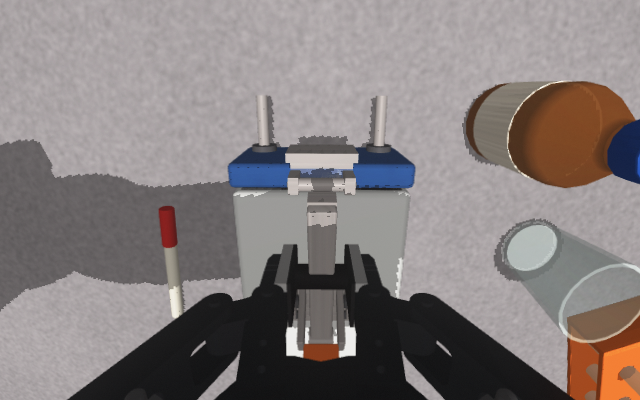

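View pics/scene10z.png

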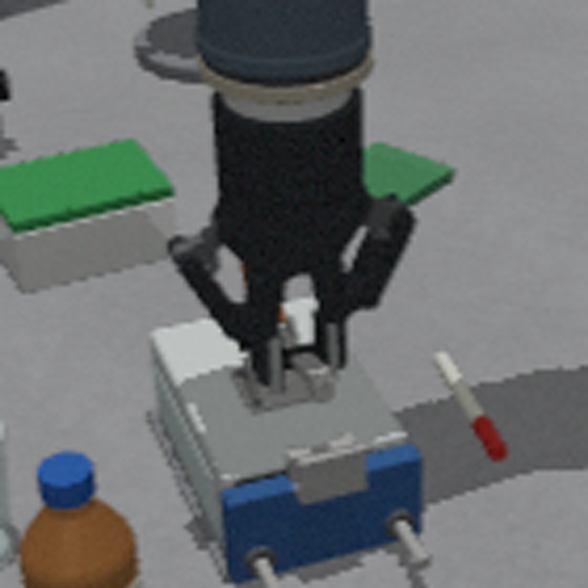

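Request:
drive_tool(travel=[[0.3,0,-0.14],[0.64,0,-0.26],[0.87,0,-0.32],[1.0,0,-0.36],[1.0,0,-0.36],[1.0,0,-0.36]], twist=[[0,0,0],[0,0,0],[0,0,0],[0,0,0],[0,0,0],[0,0,0]], gripper=[0,0,0,0,0,0])

```text
clock: 12.25
tool_pos: [0.5988, 0.0057, 0.1153]
ee_rot: [0.186, 1.568, -1.692]
ft_force: [2.3, -7.7, -1.2]
width: 0.289
```

```bash
python3 st.py 51.3 0 114.7;python3 cap.py wrist:11 ; python3 - <<'E'
import cv2
a=cv2.imread('pics/wrist11.png')[130:370,220:420]; cv2.imwrite('pics/w11z.png',cv2.resize(a,None,fx=2.5,fy=2.5,interpolation=cv2.INTER_CUBIC))
E
```

```text
now [ 5.060e+01 -1.000e-01  1.153e+02] travel cm [ 0.06 -0.01 -0.07] twist [ 0.002  0.002 -0.   ] F [ 2.29 -7.74 -1.24]
```

View pics/w11z.png

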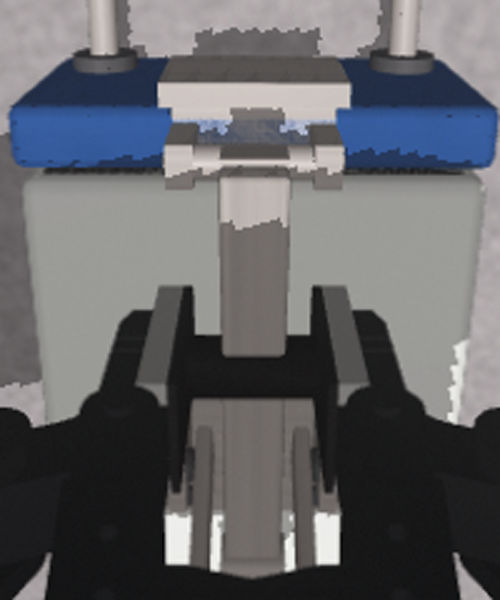

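```bash
python3 - <<'E'
import pickle
from h import *
np.set_printoptions(precision=1,suppress=True)
W=pickle.load(open('pics/wrist11.pkl','rb'))
def z(n,u,v,h): print(n,w2c(onz(W,u/2.5+220,v/2.5+130,h/1000)))
L,t=ik(51.6,110.0) if 0 else (0,0)
from scipy.optimize import fsolve
for off in ((1.2,-5.3),(0.5,-5.3),(1,-4)):
    r=np.array([50.6,115.3])+off
    L,t=fsolve(lambda v: fk(*v)-r,[1.2,.1]); print(L,t,'end top',fk(L,t,96,-3),'nose',fk(L,t,93,15),'end bot',fk(L,t,96,13))
for h in (113,115,117,119,121): z('endtop',253,165,h)
for h in (96,100,104): z('endbot',253,147,h)
z('roll top?',245,385,110)
z('wall in',253,108,88);z('wall out',253,83,88); z('keeper L',180,124,82); z('chamb',253,172,70)
E
```

```text
1.1175575603318433 0.099289434349626 end top [ 92.3 117. ] nose [91.1 98.8] end bot [ 93.9 101.1]
1.0779473668924526 0.10888633714642276 end top [ 91.5 117.4] nose [90.5 99.2] end bot [ 93.3 101.5]
1.1145322511968019 0.1237912153020364 end top [ 91.9 119.3] nose [ 91.2 101.1] end bot [ 93.9 103.5]
endtop [ 92.3   0.1 113. ]
endtop [ 93.    0.1 115. ]
endtop [ 93.7   0.1 117. ]
endtop [ 94.4   0.1 119. ]
endtop [ 95.1   0.1 121. ]
endbot [90.  0. 96.]
endbot [ 91.3   0.  100. ]
endbot [ 92.6   0.  104. ]
roll top? [ 46.6   1.5 110. ]
wall in [95.5  0.  88. ]
wall out [100.6   0.   88. ]
keeper L [90.5 15.1 82. ]
chamb [75.7 -0.  70. ]
```

Request:
drive_tool(travel=[[0.12,0,-0.05],[0.24,0,-0.1],[0.36,0,-0.14],[0.47,0,-0.18],[0.58,0,-0.22],[0.69,0,-0.26],[0.69,0,-0.26],[0.69,0,-0.26]], twist=[[0,0,0],[0,0,0],[0,0,0],[0,0,0],[0,0,0],[0,0,0],[0,0,0],[0,0,0]], gripper=[0,0,0,0,0,0,0,0])

```text
clock: 12.97
tool_pos: [0.5996, 0.0081, 0.1085]
ee_rot: [0.223, 1.568, -1.654]
ft_force: [0.9, -8.2, 0.6]
width: 0.286
```

```bash
python3 st.py 53.2 0 108.4;python3 cap.py wrist:12 ; python3 - <<'E'
import cv2
a=cv2.imread('pics/wrist12.png')[130:370,220:420]; cv2.imwrite('pics/w12z.png',cv2.resize(a,None,fx=2.5,fy=2.5,interpolation=cv2.INTER_CUBIC))
E
```

```text
now [ 5.300e+01 -1.000e-01  1.085e+02] travel cm [ 0.01 -0.01 -0.02] twist [ 0.002  0.003 -0.001] F [ 0.94 -8.25  0.62]
```

View pics/w12z.png

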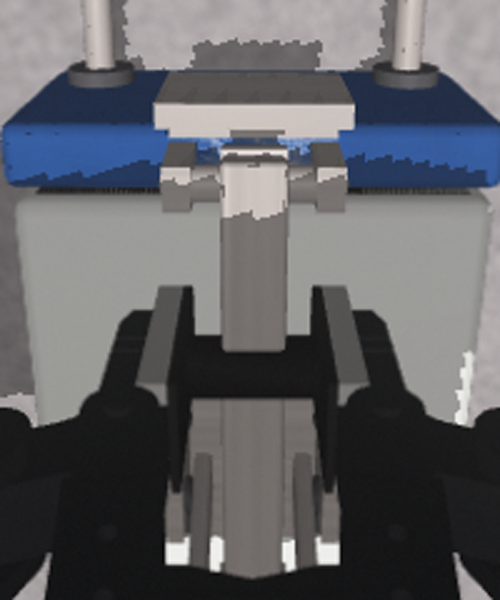

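Request:
drive_tool(travel=[[0.1,0,-0.05],[0.21,0,-0.09],[0.32,0,-0.14],[0.43,0,-0.19],[0.43,0,-0.19]], twist=[[0,0,0],[0,0,0],[0,0,0],[0,0,0],[0,0,0]], gripper=[0,0,0,0,0])

```text
clock: 13.43
tool_pos: [0.6001, 0.0099, 0.1042]
ee_rot: [0.227, 1.568, -1.651]
ft_force: [1.3, -7.4, 0.9]
width: 0.29
```

```bash
python3 st.py 55.1 0 104.1;python3 cap.py wrist:13 ; python3 - <<'E'
import cv2
a=cv2.imread('pics/wrist13.png')[130:370,220:420]; cv2.imwrite('pics/w13z.png',cv2.resize(a,None,fx=2.5,fy=2.5,interpolation=cv2.INTER_CUBIC))
E
```

```text
now [ 5.500e+01 -1.000e-01  1.042e+02] travel cm [ 0.01 -0.01 -0.01] twist [ 0.002  0.003 -0.001] F [ 1.25 -7.42  0.92]
```

View pics/w13z.png

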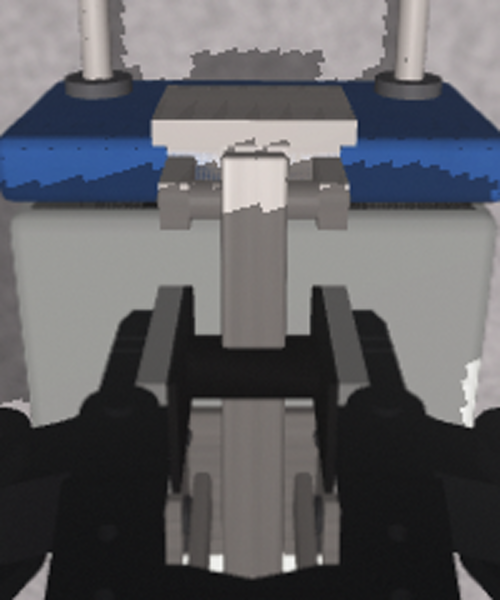

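Request:
drive_tool(travel=[[0.1,0,-0.04],[0.2,0,-0.08],[0.3,0,-0.12],[0.3,0,-0.12]], twist=[[0,0,0],[0,0,0],[0,0,0],[0,0,0]], gripper=[0,0,0,0])

```text
clock: 13.82
tool_pos: [0.6004, 0.0106, 0.1013]
ee_rot: [0.231, 1.568, -1.647]
ft_force: [1.7, -8.7, 0.9]
width: 0.288
```

```bash
python3 st.py 56.2 0 101.2;python3 cap.py wrist:14 ; python3 - <<'E'
import cv2
a=cv2.imread('pics/wrist14.png')[130:370,220:420]; cv2.imwrite('pics/w14z.png',cv2.resize(a,None,fx=2.5,fy=2.5,interpolation=cv2.INTER_CUBIC))
E
```

```text
now [ 55.7  -0.2 101.3] travel cm [ 0.01 -0.02 -0.05] twist [ 0.001  0.003 -0.001] F [ 1.67 -8.7   0.94]
```

View pics/w14z.png

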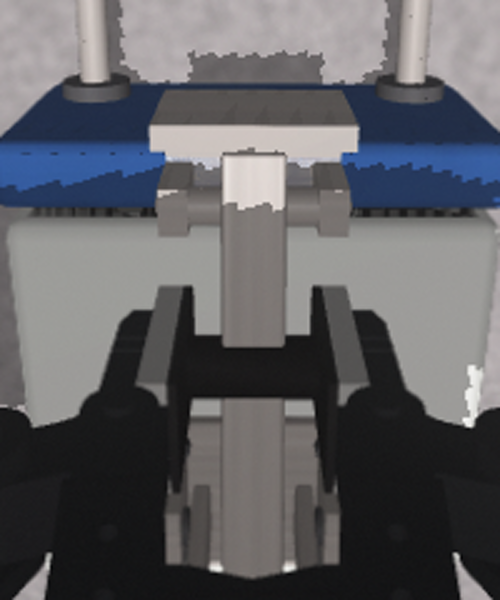

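Request:
drive_tool(travel=[[0,0,0],[0,0,0],[0,0,0],[0,0,0],[0,0,0]], twist=[[0,0,0],[0,0,0],[0,0,0],[0,0,0],[0,0,0]], gripper=[0.4,0.6,0.6,0.6,0.6])

```text
clock: 14.28
tool_pos: [0.6004, 0.0135, 0.1011]
ee_rot: [-2.044, 1.57, 2.363]
ft_force: [0.5, -0.4, 0.0]
width: 0.602
```

```bash
python3 st.py 56.2 0 101.2;python3 cap.py wrist:15 scene:15; python3 - <<'E'
import cv2
a=cv2.imread('pics/wrist15.png')[130:370,220:420]; cv2.imwrite('pics/w15z.png',cv2.resize(a,None,fx=2.5,fy=2.5,interpolation=cv2.INTER_CUBIC))
E
```

```text
now [ 58.4   0.6 101.1] travel cm [-0.01  0.06  0.22] twist [ 0.003 -0.     0.001] F [ 0.54 -0.4   0.01]
```

View pics/w15z.png

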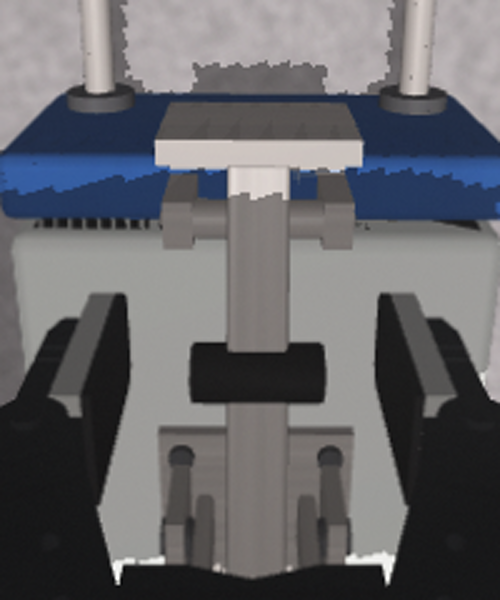

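Request:
drive_tool(travel=[[-1,0,0],[-2.5,0,0],[-5,0,-1.5],[-8,0,-3],[-11,0,-4],[-14,0,-4],[-16,0,-4],[-16,0,-4],[-16,0,-4]], twist=[[0,0,0],[0,0,0],[0,0,0],[0,0,0],[0,0,0],[0,0,0],[0,0,0],[0,0,0],[0,0,0]], gripper=[0.6,0.6,0.6,0.6,0.8,1,1,1,1])

```text
clock: 15.13
tool_pos: [0.6131, 0.0509, 0.263]
ee_rot: [2.078, 1.568, 0.201]
ft_force: [-0.1, 0.3, -0.5]
width: 1.002
```

```bash
python3 st.py 40 0 240;python3 cap.py wrist:16 scene:16; python3 - <<'E'
import cv2
a=cv2.imread('pics/scene16.png')[110:250,220:360]; cv2.imwrite('pics/scene16z.png',cv2.resize(a,None,fx=4.2,fy=4.2,interpolation=cv2.INTER_CUBIC))
E
```

```text
now [ 98.  -0. 263.] travel cm [ 2.29 -0.02  5.8 ] twist [ 0.003 -0.001 -0.002] F [-0.14  0.29 -0.46]
```

View pics/wrist16.png

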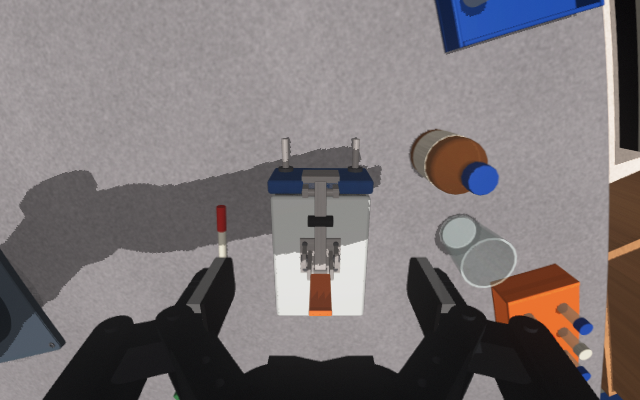

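View pics/scene16z.png

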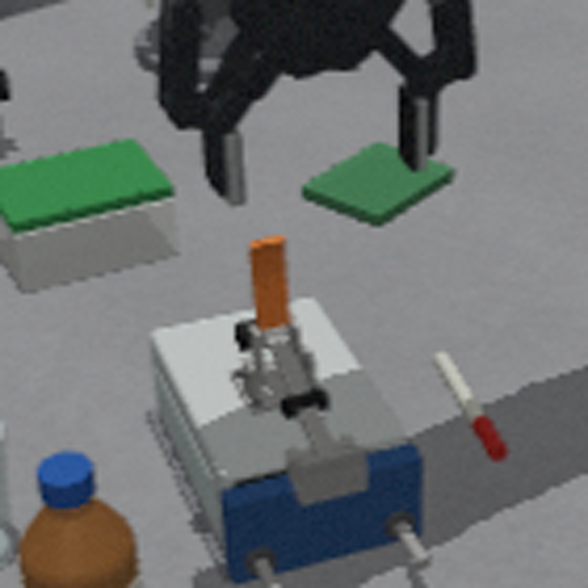

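```bash
python3 - <<'E'
import pickle
from h import *
np.set_printoptions(precision=1,suppress=True)
W=pickle.load(open('pics/wrist16.pkl','rb'));S=pickle.load(open('pics/scene16.pkl','rb'))
im=cv2.imread('pics/wrist16.png');a=im[130:330,250:390];cv2.imwrite('pics/w16z.png',cv2.resize(a,None,fx=3,fy=3,interpolation=cv2.INTER_CUBIC))
lt=tri((W,320,315),(S,268/4.2+220,240/4.2+110)); print('lever top',w2c(lt))
for L in (1.2,1.3,1.4,1.5,1.6):
    p=[10-82*np.cos(L),0,88+82*np.sin(L)]; q=[10-25*np.cos(L)+2.5*np.sin(L),0,88+25*np.sin(L)+2.5*np.cos(L)]
    print(L,np.array(p),proj(W,c2w(p)),proj(W,c2w(q)),proj(S,c2w(p)))
for L in (1.3,1.4,1.5):
  for t in (-.2,-.25,-.3):
    r=fk(L,t); print(L,t,proj(W,c2w([r[0],0,r[1]])),fk(L,t,93,15))
print('roll',w2c(tri((W,320.5,221),(S,304/4.2+220,403/4.2+110))))
E
```

```text
lever top [ -0.8   0.8 167.1]
1.2 [-19.7   0.  164.4] [320.6 329.9] [320.5 275. ] [280.9 164.4]
1.3 [-11.9   0.  167. ] [320.6 325. ] [320.5 273.3] [281.9 165. ]
1.4 [ -3.9   0.  168.8] [320.7 319.1] [320.5 271.3] [282.9 165.9]
1.5 [  4.2   0.  169.8] [320.7 312.3] [320.6 269.2] [284.  167.1]
1.6 [ 12.4   0.  170. ] [320.7 304.5] [320.6 267. ] [285.1 168.7]
1.3 -0.2 [320.6 222.9] [88.5 73.4]
1.3 -0.25 [320.6 222.4] [86.7 69.1]
1.3 -0.3 [320.6 222. ] [84.7 64.8]
1.4 -0.2 [320.6 221.5] [90.4 74.3]
1.4 -0.25 [320.6 221. ] [88.6 70. ]
1.4 -0.3 [320.6 220.7] [86.6 65.7]
1.5 -0.2 [320.6 220. ] [92.3 75. ]
1.5 -0.25 [320.6 219.5] [90.6 70.6]
1.5 -0.3 [320.6 219.1] [88.6 66.4]
roll [54.8  0.  92.3]
```

View pics/w16z.png

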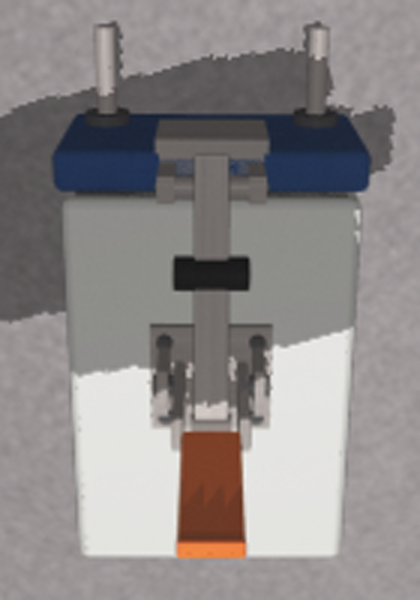

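```bash
cat > lev.py <<'E'
from h import *
from cell import ctrl
s=ctrl.observe(); p=w2c(s['tool_pos']); print('now',p.round(1),'F',np.array(s['ft_force']).round(1))
C=Ro.from_euler('xyz',s['ee_rot']).as_matrix()
for L in [1.6,1.5,1.45,1.35,1.25,1.15,1.05,.95,.85,.75,.65,.55,.45,.35,.3,.25,.2,.15,.1,.05]:
    c=np.array([10-63*np.cos(L)+2.5*np.sin(L)+9.7,88+63*np.sin(L)+2.5*np.cos(L)+22])
    d=C.T@(c2w([c[0],0,c[1]])-s['tool_pos'])*100
    print(L,c.round(1),d.round(2))
E
python3 lev.py; python3 st.py 45 0 172
```

```text
now [ 97.8   1.  260.8] F [-0.3 -0.2 -0.8]
1.6 [ 24.  172.9] [8.79 0.08 7.37]
1.5 [ 17.7 173. ] [8.78 0.08 8.  ]
1.45 [ 14.6 172.8] [8.8  0.08 8.32]
1.35 [  8.3 172. ] [8.88 0.08 8.94]
1.25 [  2.2 170.6] [9.02 0.08 9.56]
1.15 [ -3.8 168.5] [ 9.23  0.08 10.15]
1.05 [ -9.5 165.9] [ 9.49  0.08 10.72]
0.95 [-14.9 162.7] [ 9.81  0.07 11.27]
0.85 [-20. 159.] [10.18  0.07 11.78]
0.75 [-24.7 154.8] [10.61  0.07 12.25]
0.65 [-28.9 150.1] [11.07  0.07 12.67]
0.55 [-32.7 145.1] [11.58  0.07 13.05]
0.45 [-35.9 139.7] [12.12  0.07 13.37]
0.35 [-38.6 134. ] [12.69  0.07 13.64]
0.3 [-39.7 131. ] [12.98  0.07 13.75]
0.25 [-40.7 128. ] [13.28  0.07 13.85]
0.2 [-41.5 125. ] [13.59  0.07 13.93]
0.15 [-42.2 121.9] [13.89  0.07 14.  ]
0.1 [-42.7 118.8] [14.21  0.07 14.05]
0.05 [-43.1 115.6] [14.52  0.07 14.09]
now [ 97.8   1.  260.8] travel cm [8.88 0.09 5.28] twist [0.003 0.    0.001] F [-0.29 -0.19 -0.83]
```

Request:
drive_tool(travel=[[2,0,2],[4,0.05,4],[6,0.05,5.3],[8,0.05,5.3],[8.8,0.05,5.3],[8.8,0.05,5.8],[8.8,0.05,6.3],[8.8,0.05,6.3]], twist=[[0,0,0],[0,0,0],[0,0,0],[0,0,0],[0,0,0],[0,0,0],[0,0,0],[0,0,0]], gripper=[0,0,0,0,0,0,0,0])

```text
clock: 15.9
tool_pos: [0.5943, -0.0105, 0.174]
ee_rot: [1.046, 1.57, -0.832]
ft_force: [0.3, -0.5, -0.2]
width: -0.0
```

```bash
python3 lev.py;python3 cap.py wrist:17 scene:17; python3 - <<'E'
import cv2
a=cv2.imread('pics/scene17.png')[110:250,220:360]; cv2.imwrite('pics/scene17z.png',cv2.resize(a,None,fx=4.2,fy=4.2,interpolation=cv2.INTER_CUBIC))
E
```

```text
now [ 33.7  -0.8 174. ] F [ 0.3 -0.5 -0.2]
1.6 [ 24.  172.9] [ 0.11 -0.08  0.97]
1.5 [ 17.7 173. ] [ 0.1  -0.08  1.6 ]
1.45 [ 14.6 172.8] [ 0.12 -0.08  1.91]
1.35 [  8.3 172. ] [ 0.2  -0.08  2.54]
1.25 [  2.2 170.6] [ 0.35 -0.09  3.15]
1.15 [ -3.8 168.5] [ 0.55 -0.09  3.74]
1.05 [ -9.5 165.9] [ 0.81 -0.09  4.32]
0.95 [-14.9 162.7] [ 1.13 -0.09  4.86]
0.85 [-20. 159.] [ 1.51 -0.09  5.37]
0.75 [-24.7 154.8] [ 1.93 -0.09  5.84]
0.65 [-28.9 150.1] [ 2.39 -0.09  6.26]
0.55 [-32.7 145.1] [ 2.9  -0.09  6.64]
0.45 [-35.9 139.7] [ 3.44 -0.1   6.96]
0.35 [-38.6 134. ] [ 4.01 -0.1   7.23]
0.3 [-39.7 131. ] [ 4.31 -0.1   7.34]
0.25 [-40.7 128. ] [ 4.6  -0.1   7.44]
0.2 [-41.5 125. ] [ 4.91 -0.1   7.52]
0.15 [-42.2 121.9] [ 5.22 -0.1   7.59]
0.1 [-42.7 118.8] [ 5.53 -0.1   7.64]
0.05 [-43.1 115.6] [ 5.84 -0.1   7.68]
```

View pics/wrist17.png

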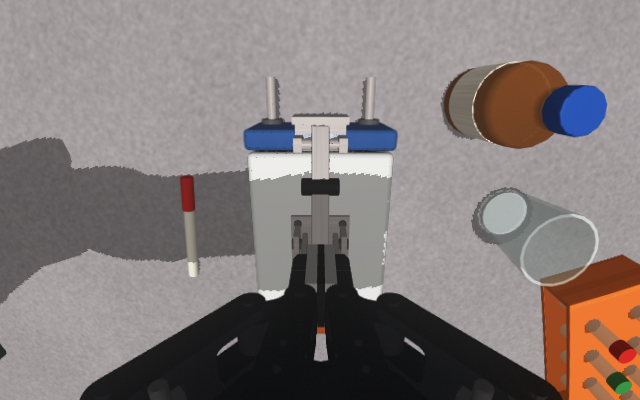

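View pics/scene17z.png

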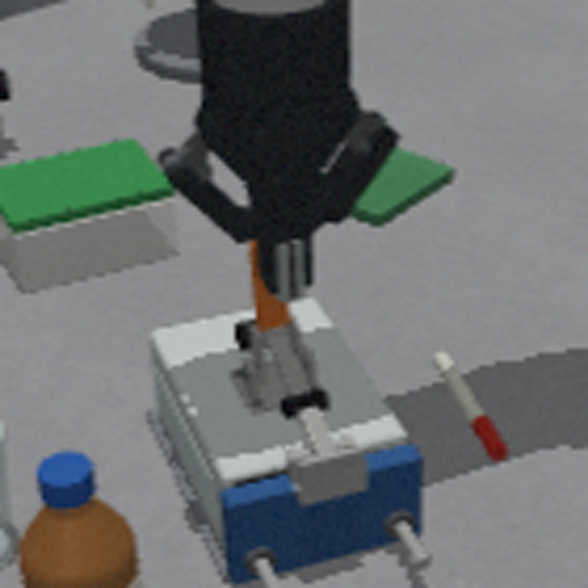

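Request:
drive_tool(travel=[[0.1,-0.08,0.5],[0.1,-0.08,1.0],[0.1,-0.08,1.5],[0.12,-0.08,1.9],[0.16,-0.08,2.2],[0.2,-0.08,2.54],[0.27,-0.08,2.85],[0.35,-0.08,3.15],[0.35,-0.08,3.15]], twist=[[0,0,0],[0,0,0],[0,0,0],[0,0,0],[0,0,0],[0,0,0],[0,0,0],[0,0,0],[0,0,0]], gripper=[0,0,0,0,0,0,0,0,0])

```text
clock: 16.75
tool_pos: [0.5837, -0.0397, 0.1696]
ee_rot: [0.156, 1.571, -1.722]
ft_force: [0.2, 0.5, 0.6]
width: 0.001
```

```bash
python3 lev.py|head -1;python3 cap.py wrist:18 scene:18; python3 - <<'E'
import cv2
a=cv2.imread('pics/scene18.png')[110:250,220:360]; cv2.imwrite('pics/scene18z.png',cv2.resize(a,None,fx=4.2,fy=4.2,interpolation=cv2.INTER_CUBIC))
E
```

```text
now [  2.7   0.4 169.6] F [0.2 0.5 0.6]
```

View pics/scene18z.png

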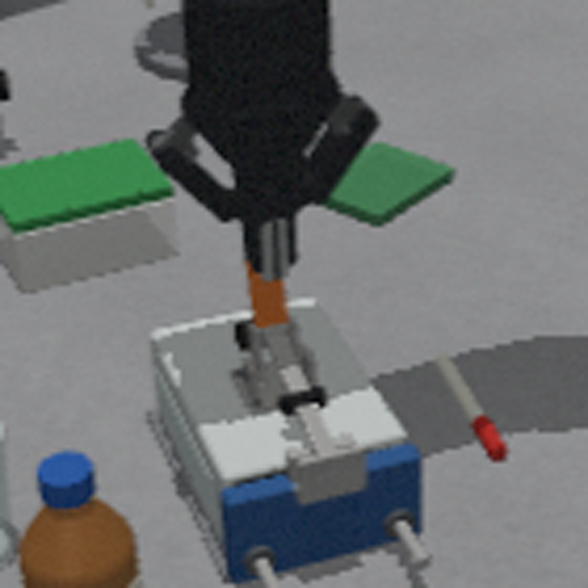

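View pics/wrist18.png

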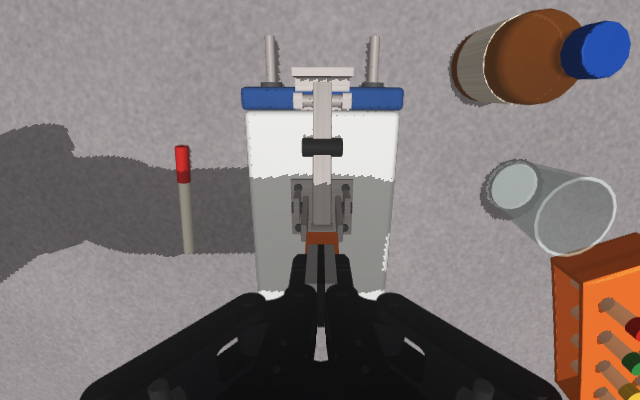

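Request:
drive_tool(travel=[[0.1,0,0.3],[0.2,0,0.59],[0.33,0,0.88],[0.46,0,1.17],[0.62,0,1.44],[0.78,0,1.71],[0.97,0,1.97],[1.16,0,2.22],[1.16,0,2.22]], twist=[[0,0,0],[0,0,0],[0,0,0],[0,0,0],[0,0,0],[0,0,0],[0,0,0],[0,0,0],[0,0,0]], gripper=[0,0,0,0,0,0,0,0,0])

```text
clock: 17.6
tool_pos: [0.577, -0.0607, 0.1581]
ee_rot: [3.092, 1.571, 1.215]
ft_force: [-0.2, 3.2, 3.8]
width: 0.001
```

```bash
python3 lev.py|head -1;python3 cap.py wrist:19 scene:19; python3 - <<'E'
import cv2
a=cv2.imread('pics/scene19.png')[110:250,220:360]; cv2.imwrite('pics/scene19z.png',cv2.resize(a,None,fx=4.2,fy=4.2,interpolation=cv2.INTER_CUBIC))
E
```

```text
now [-19.4   0.4 158.1] F [-0.2  3.2  3.8]
```

View pics/scene19z.png

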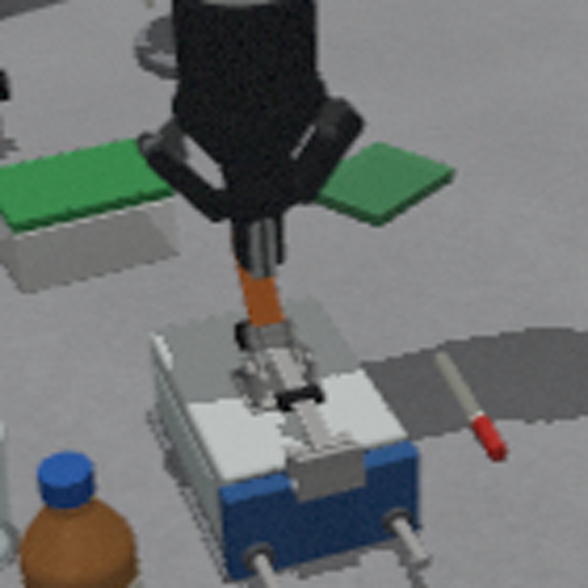

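View pics/wrist19.png

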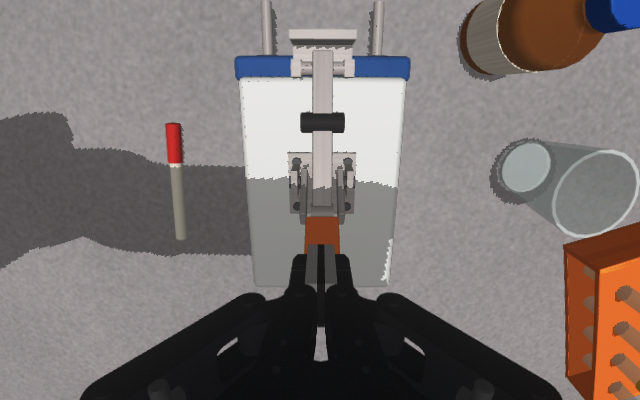

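Request:
drive_tool(travel=[[0.21,0,0.24],[0.42,0,0.47],[0.65,0,0.68],[0.88,0,0.89],[1.13,0,1.08],[1.39,0,1.27],[1.66,0,1.43],[1.93,0,1.59],[1.93,0,1.59]], twist=[[0,0,0],[0,0,0],[0,0,0],[0,0,0],[0,0,0],[0,0,0],[0,0,0],[0,0,0],[0,0,0]], gripper=[0,0,0,0,0,0,0,0,0])

```text
clock: 18.45
tool_pos: [0.5721, -0.0763, 0.1384]
ee_rot: [-0.175, 1.57, -2.053]
ft_force: [-0.6, 0.9, 1.0]
width: -0.002
```

```bash
python3 lev.py|egrep 'now|^0.[0-4]'
```

```text
now [-35.7   0.4 138.4] F [-0.6  0.9  1. ]
0.45 [-35.9 139.7] [-0.12  0.04  0.03]
0.35 [-38.6 134. ] [0.45 0.04 0.3 ]
0.3 [-39.7 131. ] [0.74 0.04 0.41]
0.25 [-40.7 128. ] [1.04 0.04 0.5 ]
0.2 [-41.5 125. ] [1.35 0.04 0.59]
0.15 [-42.2 121.9] [1.66 0.04 0.65]
0.1 [-42.7 118.8] [1.97 0.04 0.7 ]
0.05 [-43.1 115.6] [2.28 0.04 0.74]
```

Force has dropped to about 1 N; look before going on.

```bash
python3 cap.py wrist:20 scene:20; python3 - <<'E'
import cv2
a=cv2.imread('pics/scene20.png')[110:250,220:360]; cv2.imwrite('pics/scene20z.png',cv2.resize(a,None,fx=4.2,fy=4.2,interpolation=cv2.INTER_CUBIC))
E
python3 lev.py|head -1
```

```text
now [-35.4   0.4 138.6] F [ 1.3 -0.1 -0.2]
```

View pics/scene20z.png

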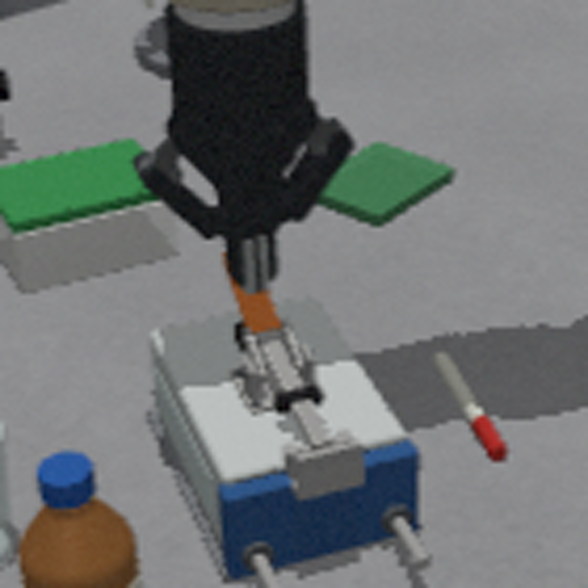

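View pics/wrist20.png

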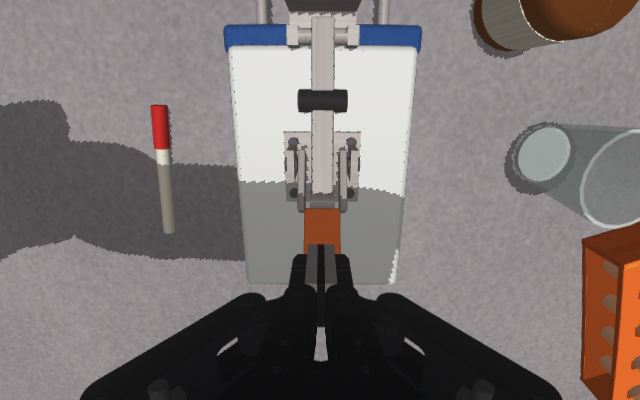

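Request:
drive_tool(travel=[[0.28,0,0.14],[0.57,0,0.27],[0.72,0,0.33],[0.87,0,0.38],[1.02,0,0.43],[1.16,0,0.48],[1.32,0,0.52],[1.47,0,0.56],[1.47,0,0.56],[1.47,0,0.56]], twist=[[0,0,0],[0,0,0],[0,0,0],[0,0,0],[0,0,0],[0,0,0],[0,0,0],[0,0,0],[0,0,0],[0,0,0]], gripper=[0,0,0,0,0,0,0,0,0,0])

```text
clock: 19.38
tool_pos: [0.5706, -0.0806, 0.1239]
ee_rot: [-1.596, 1.57, 2.81]
ft_force: [-0.3, 0.5, 0.1]
width: 0.001
```

```bash
python3 lev.py|head -1; python3 cap.py wrist:21 scene:21; python3 - <<'E'
import cv2
a=cv2.imread('pics/scene21.png')[110:250,220:360]; cv2.imwrite('pics/scene21z.png',cv2.resize(a,None,fx=4.2,fy=4.2,interpolation=cv2.INTER_CUBIC))
E
```

```text
now [-40.2   0.5 123.9] F [-0.3  0.5  0.1]
```

View pics/scene21z.png

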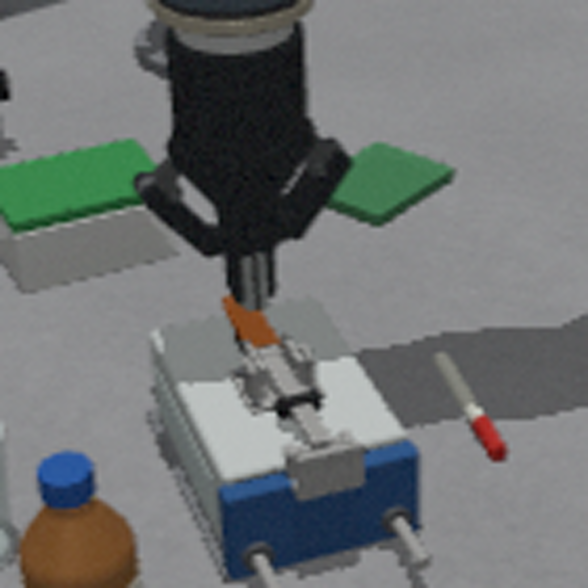

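View pics/wrist21.png

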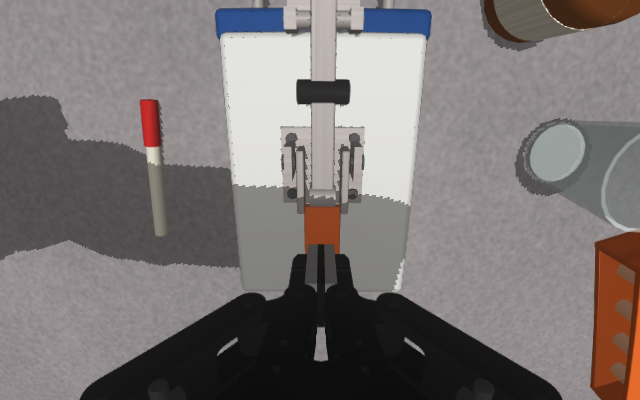

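Request:
drive_tool(travel=[[-1,0,0],[-3,0,0],[-6,0,0],[-9,0,-2],[-12,0,-4],[-14,0,-7],[-14,0,-10],[-14,0,-13],[-14,0,-14],[-14,0,-14]], twist=[[0,0,0],[0,0,0],[0,0,0],[0,0,0],[0,0,0],[0,0,0],[0,0,0],[0,0,0],[0,0,0],[0,0,0]], gripper=[0,0,0,0,0,0.5,1,1,1,1])

```text
clock: 20.32
tool_pos: [0.6134, 0.0569, 0.2643]
ee_rot: [-2.909, 1.569, 1.503]
ft_force: [-0.3, -0.0, -1.2]
width: 0.712
```

```bash
python3 lev.py|head -1; python3 cap.py wrist:22 scene:22; python3 - <<'E'
import cv2
a=cv2.imread('pics/scene22.png')[110:250,220:360]; cv2.imwrite('pics/scene22z.png',cv2.resize(a,None,fx=4.2,fy=4.2,interpolation=cv2.INTER_CUBIC))
a=cv2.imread('pics/wrist22.png')[100:330,220:420]; cv2.imwrite('pics/w22z.png',cv2.resize(a,None,fx=2.6,fy=2.6,interpolation=cv2.INTER_CUBIC))
import pickle
from h import *
W=pickle.load(open('pics/wrist22.pkl','rb'));S=pickle.load(open('pics/scene22.pkl','rb'))
for L in (-.02,.05,.2,.4):
    p=[10-82*np.cos(L)+2.5*np.sin(L),0,88+82*np.sin(L)+2.5*np.cos(L)]
    print(L,proj(W,c2w(p)),((proj(S,c2w(p))-[220,110])*4.2).round())
for x in (71,72,73,75): print(x,[proj(W,c2w([x,y,64])).round(1) for y in (50,-50)],'ch',proj(W,c2w([75,50,70])).round(1))
E
```

```text
now [103.8   1.5 264.3] F [-0.3 -0.  -1.2]
-0.02 [321.30494282 321.49648947] [236. 296.]
0.05 [321.31445358 324.73661016] [236. 288.]
0.2 [321.34458765 330.98823925] [236. 273.]
0.4 [321.40655279 337.53425348] [237. 255.]
71 [array([277.1, 201.3]), array([367.3, 201.9])] ch [276.2 199.8]
72 [array([277.1, 200.5]), array([367.4, 201.1])] ch [276.2 199.8]
73 [array([277. , 199.6]), array([367.4, 200.2])] ch [276.2 199.8]
75 [array([277. , 197.9]), array([367.5, 198.5])] ch [276.2 199.8]
```

View pics/scene22z.png

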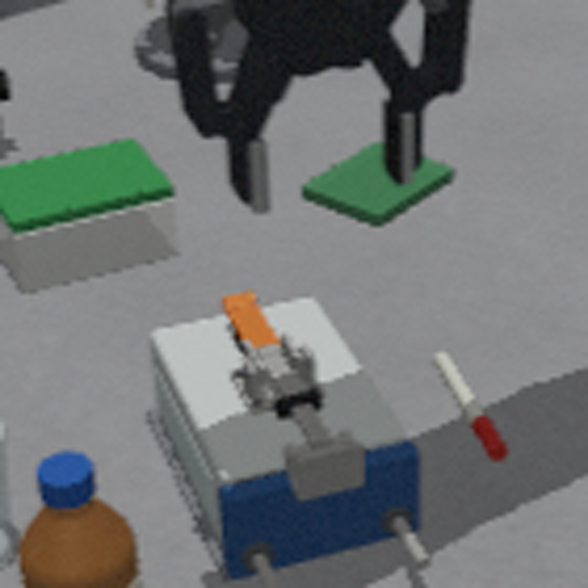

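View pics/w22z.png

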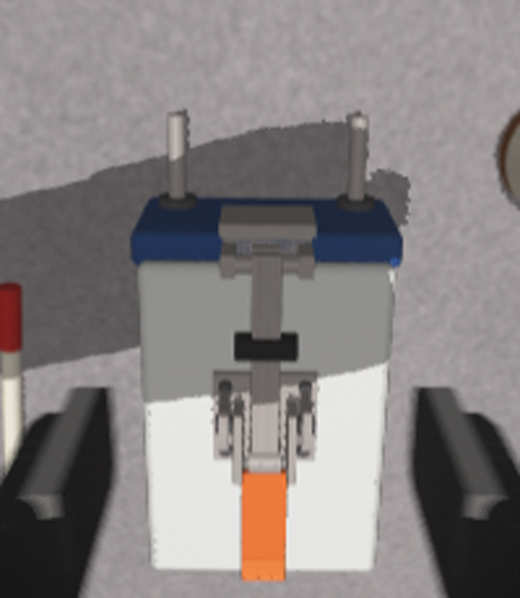

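Request:
drive_tool(travel=[[0,0,0],[0,0,0],[0,0,0],[0,0,0],[0,0,0],[0,0,0]], twist=[[0,0,0],[0,0,0],[0,0,0],[0,0,0],[0,0,0],[0,0,0]], gripper=[1,1,1,1,1,1])

```text
clock: 20.92
tool_pos: [0.6129, 0.0525, 0.2641]
ee_rot: [-1.267, 1.571, 3.139]
ft_force: [0.9, -0.2, 0.1]
width: 1.006
```

```bash
python3 cap.py wrist:23 scene:23; python3 - <<'E'
import cv2,numpy as np,pickle
from h import *
W=pickle.load(open('pics/wrist23.pkl','rb'));S=pickle.load(open('pics/scene23.pkl','rb'))
for n,M,(a,b,c,d) in (('wrist',W,(200,360,280,360)),('scene',S,(170,200,265,295))):
    im=cv2.imread(f'pics/{n}23.png');h=cv2.cvtColor(im,cv2.COLOR_BGR2HSV)
    m=(h[...,0]<16)&(h[...,1]>150)&(h[...,2]>90); mm=np.zeros_like(m);mm[a:b,c:d]=m[a:b,c:d]
    ys,xs=np.nonzero(mm);print(n,xs.min(),xs.max(),ys.min(),ys.max())
    for L in (-.02,.05,.15): print(L,proj(M,c2w([10-82*np.cos(L)+2.5*np.sin(L),0,88+82*np.sin(L)+2.5*np.cos(L)])).round(1))
E
```

```text
wrist 313 329 277 319
-0.02 [321.4 318.4]
0.05 [321.4 321.6]
0.15 [321.4 325.8]
scene 273 285 180 191
-0.02 [276.2 180.4]
0.05 [276.1 178.6]
0.15 [276.1 176.1]
```

Both views put the lever at about -0.02 rad, flat and steady, so I'm handing the job in.

```bash
python3 -c "
from cell import ctrl
print(ctrl.close_job())"
```

```text
the job is handed in; nothing more can be done
None
```

The chamber is latched and the job is handed in at about 21 s on the robot's clock; it reported no verdict.

**What I did**
- **Cover:** I pushed it home on the back wall of the keeper bracket, because that wall overhangs the outer face you gave as the push point. I stopped at about 5 N, once it met the gasket.
- **Claw:** I pinched the black roll, swung the claw over and lowered the hook into the slot. The measured force stayed under about 9 N.
- **Lever:** I pressed it down in steps, with about 5 N on the tool at the last one read. It snapped home by itself and I drew the gripper clear.

**Last checks**
- **Lever:** both the wrist and scene cameras put it at about -0.02 rad, flat and unchanged after the gripper left.
- **Hook:** it showed in the slot in the last pictures.
- **Cover:** the gap to the chamber had closed, consistent with a squeezed gasket. I could only judge the 2 mm squeeze by eye.
- **Bystanders:** I saw nothing displaced, but did not measure it.
- **Force:** the hook's pull on the keeper (more than 25 N) could not be measured. I inferred it from the over-centre snap.

Two readings were off. One roll measurement, made from the two wrist views alone, was about 5 mm out, so I used the fit with the scene camera. While I lowered the hook, the tool lagged about 2.5 mm under lever friction and sprang back on release.

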